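# Hang the cedar plate from the slanted rack on the wardrobe rail

## Task

Slide the thin cedar moth plate along the slanted rack to the rack's open end until about a third of it sticks out past the end, then pinch it there, take it off, and hang it by its hole on the free steel hook of the rail so that it hangs still. Do not drop it, do not push the hangers aside, and leave everything else on the shelf where it is.

Things in the scene. Friction and masses are not known exactly. Their poses are not given: they have to be found in the camera images.
- plate_mid (a point): centre (mid-thickness) of the loose dark cedar plate, 120 x 120 x 6 mm, 50 to 100 g. x axis points down the plate (away from the end with the hole), y across it, z out of its front face. At the start it lies on the rack's 55 degree slope, lower edge against the lip, x down the slope, y along the rack's y; it slides along the lip, friction 0.5 to 0.7
- plate_hole (a point): centre of the plate's rectangular through hole (22 mm along the plate's x, 26 mm along y), axes as plate_mid. It lies at x = -42, y = +14 mm from the plate's centre, so 7 mm of wood stays between hole and upper edge, and the plate turns about 20 degrees in its own plane when it hangs free
- rack: fixed plywood rack, 280 mm long along its y; upright frame, origin on the shelf under its centre. Its board slopes down at 55 degrees towards the rack's +x: the upper surface runs from x -40.2, z 167.3 (upper edge) to x 40.2, z 52.7 mm (foot); 8 mm thick. Along the foot a lip stands 12 mm above the surface. Legs at y -85 and +115 mm
- rack_end (a point): middle of the open end of the rack's sloping surface (rack y -140, x 0, z 110 mm), axes as rack. This -y end has no edge and free air below and beside it. The other (+y) end has a cheek 8 mm thick, 20 mm above the surface. The plate lies 12 mm below the board's upper edge, so it cannot be pinched before it overhangs here
- hook: the free hook, fixed on the rail, one of three places on the rail (the hangers have the other two). Origin at the middle of the rail bar, 250 mm above the shelf, in a dark clip 16 x 22 x 26 mm; the steel rod of 8 mm diameter runs from there level along the hook's -x (towards the robot) for 58 mm, then rises obliquely to the tip
- hook_seat (a point): point on the axis of the hook's level part, 45 mm from the rail's middle; axes as hook
- hook_tip (a point): end of the rod's axis, 93 mm from the rail's middle along -x and 28 mm higher than the level part; axes as hook
- rail: fixed aluminium rail: bar 8 x 330 x 16 mm along its y axis, its middle 250 mm above the origin, on two thin posts at y = +-150 mm; the three places are at y = -115, 0 and +115 mm
- hanger_a_neck (a point): neck of a black plastic hanger, 45 mm below the middle of the rail bar. The hanger hangs in a plane at right angles to the rail: a flat triangle 260 mm wide along the rail's x (130 mm to each side), 10 mm thick, from the neck down to 55 mm below it at its outer ends
- hanger_b_neck (a point): the same for the second, equal hanger
- hanger_a (a joint): swing of hanger a about the rail bar, rad, 0 = hanging straight down; it swings freely
- hanger_b (a joint): the same for hanger b
- tin: flask-shaped steel tin with a twist cap, 32 x 78 mm and 135 mm tall, origin under its centre
- jar: closed glass jar, 72 mm diameter, 100 mm tall, origin under its centre
- oak_knob: oak drawer knob, 36 mm diameter, 30 mm tall, origin under its centre
- polish_tin: flat round red shoe polish tin, 76 mm diameter, 24 mm tall, origin under its centre
- card_box: small cardboard box 70 x 110 x 50 mm, origin under its centre
- brush: brush lying along its x axis on the shelf at the robot's side of the rack, about 200 mm long and under 30 mm tall
Not all that is in view belongs to the job. What is meant by the part that bears plate_mid is not orange, and is the larger of those in its own colour.

How it is judged:
By the outcome, as a careful person would: the job done as asked, in the order asked, and still so for the second after the job is handed in, with the robot touching nothing.
It also fails if it takes over 72 s, if anything falls off the work surface, if the arm or the gripper's body presses on something with over 40 N, if the wrist force passes 120 N, or if a joint passes its speed limit or range.

## Robot

A 6-joint arm with a two-finger parallel gripper is mounted at the origin on the work surface. World frame = base frame: x ahead of the robot, y to its left, z up, the work surface at z = 0. Lengths are in m, angles in rad, forces in N, time in s.
With the tool pointing down it reaches from about 0.35 to 0.975 m from the base axis. Payload 4.9 kg.
Tool frame: the origin (TCP) lies at the very end of the fingers, on their centre line; the grasp point (between the pads) lies behind it (manip.grip_depth is the z of the grasp point in the tool frame, in m); z points along the fingers, y is the direction in which the jaws open and shut (so a half turn about z gives the same grasp; the last joint's range is limited). The gripper opens to 85 mm and grips with 20 to 120 N. Pads are 22 mm wide; open, the fingers measure 114 mm over their backs; the gripper's body (76 mm by 85 mm) begins 54 mm behind the grasp point. The pads swing forward as they close: fully open they stand 13 mm farther back than shut.
Start: joints at [1.059, 0.053, 1.613, -0, 1.476, -0.119], TCP at [0.239, 0.577, 0.231] pointing down, gripper open.
Joint ranges: [-3.01, 3.01], [-1.01, 2.22], [0.06, 2.58], [-1.02, 4.17], [0.09, 2.62], [-3.14, 3.14]. Speed limits (rad/s): [2.57, 2.57, 3.14, 3.14, 3.14, 3.14].

## Interface

Orientations are given as a unit quaternion [w, x, y, z].
In Python, from plant import state, optics, manip, silhouettes, place_of gives the robot as it stands. The module is installed in compiled form; this text tells all that it offers.
- The arm moves only by the tool jog_arm, never from a script. Its argument "increments" is a list of rows, each an object with "slide": the shift along the tool's x, y, z in mm, a list of three; "rotation": the turn, a rotation vector about the tool's x, y, z in degrees, a list of three. A call has 1 to 20 rows; each row shifts and turns the commanded pose from where the row before left it, along the tool's axes as they then stand; what a row does not reach is not made up. A row lasts 1/12 s, in which the tool goes at most 41.7 mm and 7.16 degrees, less where a joint would pass 70% of its speed; a pose out of reach is approached as far as the arm can. A call with a gripper value outside its range is refused whole. "fingers" is the opening, from 0 (shut) to 1 (fully open), set as the call begins (left out, the last holds). The fingers move at their own pace and stop on an object; the grip force is fixed at half the most. Time passes only in rows, so rows that do not move let the fingers close. It gives the time, the measured TCP pose, the force and the opening at its end, in the units of the state.
- state(): the state, without advancing time (a new reading comes with each control period).
- optics.grab_frame(name): name is "scene" or "top" or "wrist"; returns a dict with "frame" (384x512x3 uint8, blue, green, red), "camera_matrix" (3x3 intrinsics, pixels), "R" (3x3) and "t" (3): a world point X has camera coordinates R X + t. Camera axes: x right, y down, z forward; pixel columns grow to the right and rows downward; lengths in m; the calibration is good to about 2 mm. The wrist camera is an equidistant fisheye: a pixel r from the principal point sees the ray r / f radians off the axis. A picture is of the moment at which its call begins. There is no depth.
- manip.job_done(): hands the job in, once; it reports no verdict.
Trained networks look in the newest picture that a camera, given by its name, has taken for a name from the list of things; names that differ only in an ending like _2 or _b are one class to them, and where a whole thing is asked for, a point or a joint stands for the part that bears it (a point fixed in the world has none). Each returns a list of dicts, best first, with "score" (0 to 1); they miss things now and then, are a little off and sometimes report something else, mostly with a low value. They report only what shows in the picture. A call takes as long as a camera call. They do not tell look-alikes from the thing itself.
- silhouettes(thing, camera): "mask" (384x512 bool, what is visible of it) and "bbox" ([left, top, right, bottom] in pixels, round what is visible of it).
- place_of(thing, camera): "uv" ([column, row] in pixels: a listed point, or the origin of a listed thing).
The state is a dict: "time": time; "joint_pos": joint angles; "joint_vel": joint speeds; "joint_efforts": joint torques, N m; "tool_pos": TCP position; "tool_rot": TCP orientation; "contact_force": force on the tool from outside, world axes, zero at the start; "ft_torque": the same for the moment, N m; "gripper_width": opening from 0.0 (shut) to 1.0 (fully open).
Only numpy, scipy, OpenCV 4.12 (cv2) and the standard library are available. Lean on these libraries where they do the work, as an engineer would, in place of code of your own. Each camera call takes 0.05 s, during which the arm holds its last target.

## Working session

There is one attempt and no reset: what is moved stays moved. The work goes in short steps, Python scripts to look and compute and a tool call to move; the robot and the scene stay as the last step left them, time stands still between calls to the robot, and variables do not carry over. Pictures are saved under pics/ and viewed, and the job is handed in when it is done.

Besides the shell and the picture viewer there is one more tool, called after "Call:" by a JSON object that holds its "fn" and its "kwargs". jog_arm: Moves the arm, as the interface text tells. Its arguments: {"type":"object","properties":{"increments":{"type":"array","items":{"type":"object","properties":{"slide":{"type":"array","items":{"type":"number"}},"rotation":{"type":"array","items":{"type":"number"}}}}},"fingers":{"type":"number"}},"required":["increments"]}

```bash
mkdir -p pics; ls; python3 - <<'E'
from plant import state, optics, manip
import cv2
s=state(); print({k:s[k] for k in ['time','tool_pos','tool_rot','gripper_width','contact_force']}, manip.grip_depth)
for n in ['scene','top','wrist']:
    f=optics.grab_frame(n); cv2.imwrite(f'pics/{n}0.png',f['frame'])
    print(n,f['camera_matrix'].round(1).tolist(),f['R'].round(3).tolist(),f['t'].round(3).tolist())
E
```

```text
pics
{'time': 0.0, 'tool_pos': array([0.23894035, 0.57685488, 0.23012008]), 'tool_rot': array([-3.08360138e-04,  1.95156951e-01,  9.80771521e-01, -9.45009503e-04]), 'gripper_width': 1.0000749420895831, 'contact_force': array([ 0.29037699, -0.04202368, -0.14240483])} -0.0187
scene [[430.0, 0.0, 259.1], [0.0, 430.0, 195.6], [0.0, 0.0, 1.0]] [[0.795, 0.606, -0.008], [0.388, -0.519, -0.761], [-0.466, 0.602, -0.648]] [-0.454, -0.07, 1.747]
top [[386.9, 0.0, 253.4], [0.0, 386.9, 186.6], [0.0, 0.0, 1.0]] [[-0.008, -1.0, -0.004], [-0.985, 0.009, -0.172], [0.172, 0.003, -0.985]] [0.035, 0.575, 1.112]
wrist [[297.3, 0.0, 257.7], [0.0, 297.3, 191.5], [0.0, 0.0, 1.0]] [[0.383, 0.924, -0.001], [0.882, -0.365, 0.299], [0.276, -0.115, -0.954]] [-0.624, -0.038, 0.379]
```

View pics/scene0.png

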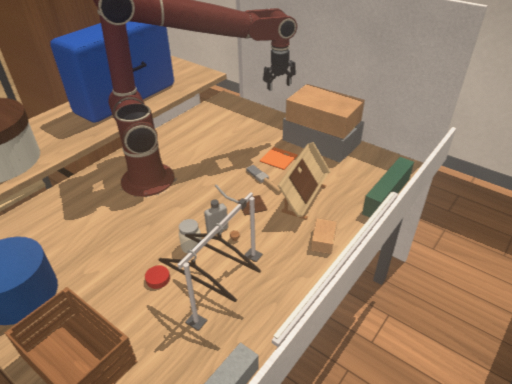

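View pics/top0.png

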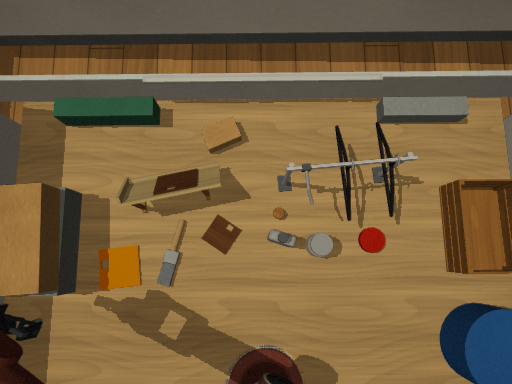

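View pics/wrist0.png

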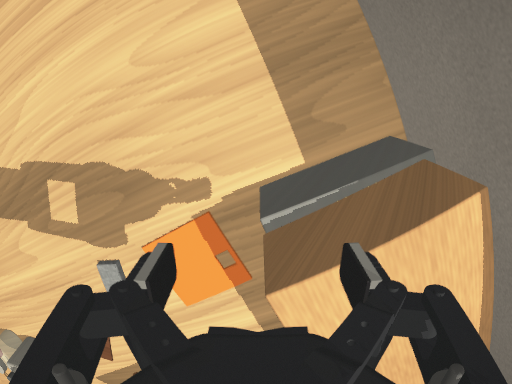

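```bash
cat > h.py <<'E'
import numpy as np, cv2
from plant import state, optics, manip, silhouettes, place_of
from scipy.spatial.transform import Rotation as Ro
def rot(q): return Ro.from_quat([q[1],q[2],q[3],q[0]])
def proj(f,X):
    X=np.atleast_2d(X); c=X@f['R'].T+f['t']; p=c@f['camera_matrix'].T
    return p[:,:2]/p[:,2:]
def ray(f,uv):
    d=np.linalg.inv(f['camera_matrix'])@np.array([uv[0],uv[1],1.]); d=f['R'].T@d
    o=-f['R'].T@f['t']; return o,d/np.linalg.norm(d)
def tri(l): # list of (f,uv)
    A=np.zeros((3,3));b=np.zeros(3);rs=[]
    for f,uv in l:
        o,d=ray(f,uv);P=np.eye(3)-np.outer(d,d);A+=P;b+=P@o;rs.append((P,o))
    X=np.linalg.solve(A,b); return X,[round(float(np.linalg.norm(P@(X-o)))*1000,1) for P,o in rs]
def atz(f,uv,z):
    o,d=ray(f,uv); return o+d*(z-o[2])/d[2]
E
python3 - <<'E'
from h import *
S=optics.grab_frame('scene');T=optics.grab_frame('top')
import pickle; pickle.dump((S,T),open('f0.pkl','wb'))
cv2.imwrite('pics/s1.png',cv2.resize(S['frame'][125:335,145:350],None,fx=2.85,fy=2.85,interpolation=cv2.INTER_CUBIC))
cv2.imwrite('pics/t1.png',cv2.resize(T['frame'][110:300,90:430],None,fx=2.35,fy=2.35,interpolation=cv2.INTER_CUBIC))
for n in ['plate_mid','plate_hole','rack','rack_end','hook','hook_seat','hook_tip','rail','hanger_a_neck','tin','jar','oak_knob','polish_tin','card_box','brush']:
    a=place_of(n,'scene');b=place_of(n,'top')
    print(n,[(np.round(x['uv'],1).tolist(),round(x['score'],2)) for x in a[:3]],[(np.round(x['uv'],1).tolist(),round(x['score'],2)) for x in b[:3]])
    if a and b:
        X,r=tri([(S,a[0]['uv']),(T,b[0]['uv'])]); print('   ',X.round(4),r)
E
```

```text
plate_mid [([279.0, 156.0], 0.84), ([306.0, 180.8], 0.73), ([194.0, 244.9], 0.73)] [([176.8, 178.6], 0.89), ([116.5, 267.0], 0.88), ([221.8, 233.8], 0.55)]
    [0.5426 0.1994 0.238 ] [30.9, 30.9]
plate_hole [([299.3, 166.8], 0.6), ([286.7, 153.3], 0.6), ([254.0, 209.6], 0.58)] [([104.8, 260.7], 0.78), ([228.4, 225.6], 0.68), ([170.8, 187.4], 0.59)]
    [ 0.3712  0.5345 -0.1002] [17.3, 17.3]
rack [([301.8, 197.6], 0.93)] [([178.3, 188.3], 0.92)]
    [0.577  0.2612 0.0147] [2.1, 2.1]
rack_end [([286.8, 202.6], 0.59), ([242.7, 203.3], 0.45)] [([217.3, 172.4], 0.6), ([169.3, 188.2], 0.35)]
    [0.6035 0.1282 0.0991] [8.3, 8.3]
hook [([244.3, 204.3], 0.7)] [([306.0, 166.2], 0.68), ([386.7, 163.7], 0.24), ([314.2, 249.8], 0.15)]
    [ 0.5936 -0.1017  0.2462] [2.1, 2.1]
hook_seat [([227.8, 198.0], 0.68)] []
hook_tip [([216.3, 184.8], 0.64)] [([310.2, 200.4], 0.51)]
    [ 0.4993 -0.1078  0.278 ] [2.4, 2.4]
rail [] [([220.2, 133.8], 0.32)]
hanger_a_neck [([219.5, 236.9], 0.69)] [([347.1, 168.4], 0.81), ([277.8, 239.3], 0.39)]
    [ 0.5952 -0.2151  0.2055] [1.0, 1.0]
tin [([216.7, 227.4], 0.93)] [([281.0, 238.3], 0.92)]
    [ 0.4225 -0.0521  0.012 ] [0.2, 0.2]
jar [([191.3, 245.7], 0.68)] [([317.5, 247.6], 0.81)]
    [ 0.3968 -0.1614 -0.0046] [4.2, 4.2]
oak_knob [([233.7, 240.9], 0.41)] [([278.4, 213.1], 0.55)]
    [ 0.4997 -0.0489 -0.0101] [2.4, 2.4]
polish_tin [([159.5, 277.9], 0.93)] [([370.7, 242.1], 0.87), ([219.2, 171.3], 0.43)]
    [ 0.4129 -0.3235 -0.0034] [5.5, 5.5]
card_box [([326.0, 243.1], 0.57)] [([223.0, 137.6], 0.85), ([344.2, 166.0], 0.43)]
    [ 0.7538  0.1313 -0.0147] [5.5, 5.5]
brush [([263.2, 180.4], 0.6), ([306.6, 179.4], 0.5), ([234.6, 240.3], 0.25)] [([173.2, 254.2], 0.57)]
    [ 0.3782  0.2783 -0.0083] [0.7, 0.7]
```

View pics/s1.png

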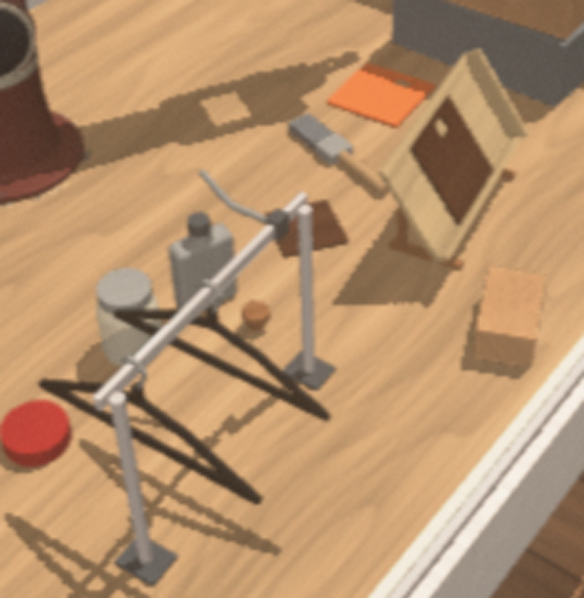

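View pics/t1.png

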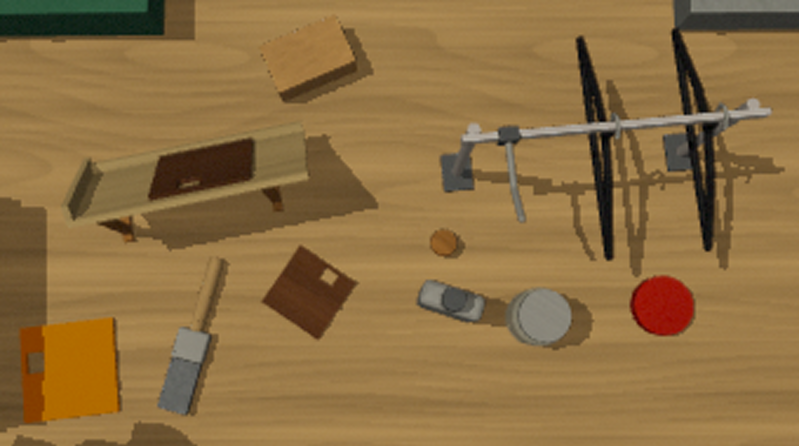

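Three lookalikes show up. The plate on the rack is at scene (306,181) and top (177,181), and it measures about 125 mm in dark brown. The brown plate lying on the shelf is at top (222,234), with sides of about 87 mm. The orange plate is at top (120,267). The one on the rack is meant: it isn't orange, and it's the larger of the two brown ones. I'll confirm this with enlarged crops, which I also need for the rack and rail corners.

```bash
python3 - <<'E'
import pickle,cv2
S,T=pickle.load(open('f0.pkl','rb'))
def c(f,x0,y0,x1,y1,k,n):
    im=cv2.resize(f['frame'][y0:y1,x0:x1],None,fx=k,fy=k,interpolation=cv2.INTER_CUBIC)
    for x in range((x0+9)//10*10,x1,10):
        cv2.line(im,(int((x-x0+.5)*k),0),(int((x-x0+.5)*k),6),(0,0,255),1); cv2.putText(im,str(x),(int((x-x0)*k),16),0,.35,(0,0,255))
    for y in range((y0+9)//10*10,y1,10):
        cv2.line(im,(0,int((y-y0+.5)*k)),(6,int((y-y0+.5)*k)),(0,0,255),1); cv2.putText(im,str(y),(8,int((y-y0+.5)*k)),0,.35,(0,0,255))
    cv2.imwrite(n,im)
c(T,110,155,250,255,5.7,'pics/t2.png')
c(S,265,135,345,225,6.5,'pics/s2.png')
c(T,270,115,430,225,5,'pics/t3.png')
c(S,165,175,265,275,5.9,'pics/s3.png')
E
```

```text
(no output)
```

View pics/t2.png

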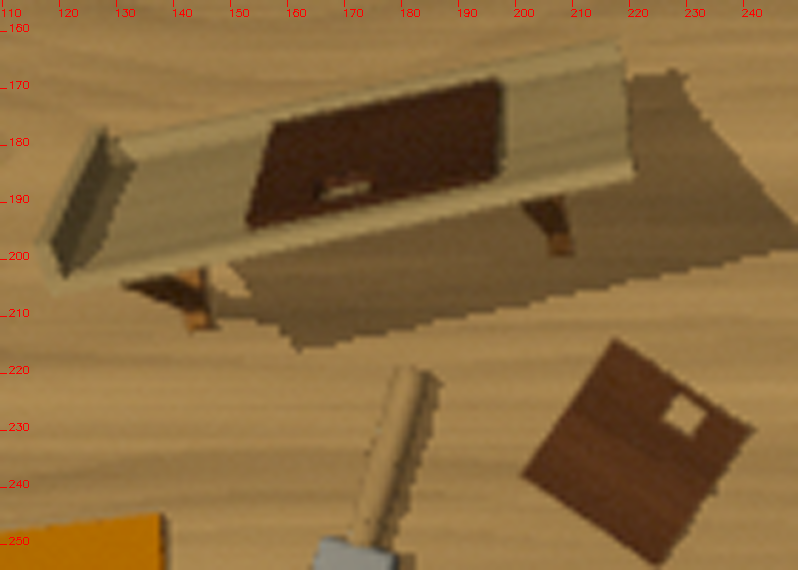

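View pics/s2.png

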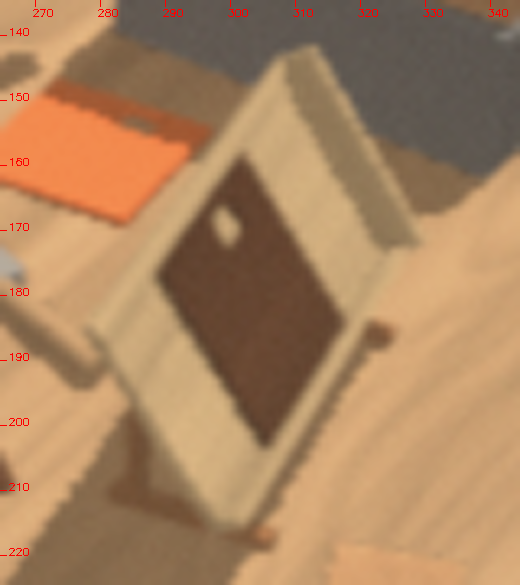

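View pics/t3.png

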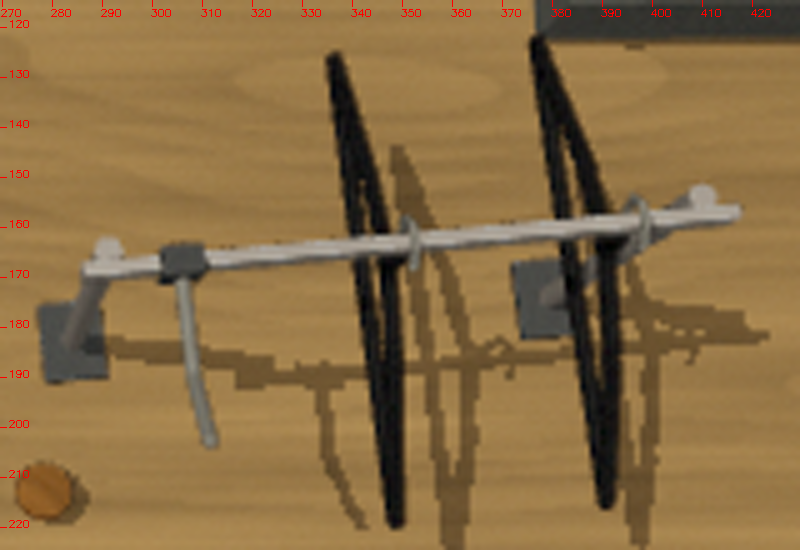

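View pics/s3.png

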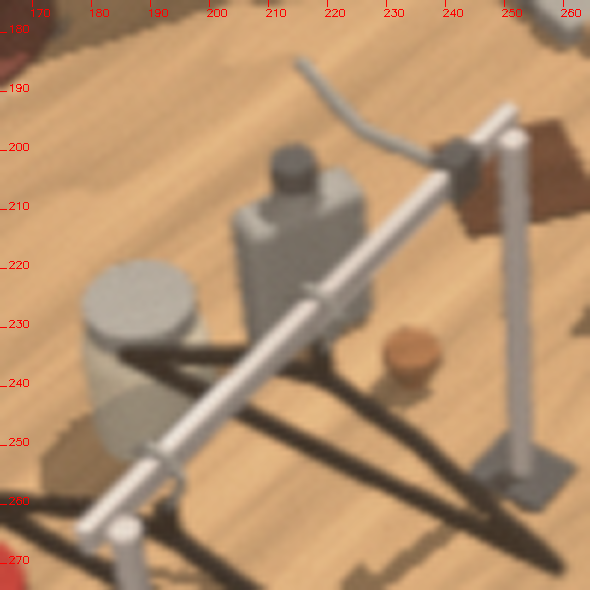

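```bash
cat > fit.py <<'E'
from h import *
import pickle
from scipy.optimize import least_squares
S,T=pickle.load(open('f0.pkl','rb'))
d=np.array([.5736,0,-.8192]);n=np.array([.8192,0,.5736]);top=np.array([-40.2,0,167.3]);Y=np.array([0,1,0])
def P(s,y,h): return (top+d*s+n*h+Y*y)/1000   # s mm from board's upper edge, y rack, h above surface
def W(p,X):
    c,s=np.cos(p[2]),np.sin(p[2]); return np.array([p[0]+c*X[0]-s*X[1],p[1]+s*X[0]+c*X[1],X[2]])
def pts(p):
    yc=p[3]*1000
    return [(T,P(12,yc+60,6),(153.1,194.6)),(T,P(12,yc-60,6),(197.3,186.0)),(T,P(132,yc-60,6),(197.4,168.3)),(T,P(132,yc+60,6),(157.7,176.4)),
    (T,P(0,-140,-8),(220.7,185.2)),(T,P(132,-140,12),(217.7,162.8)),
    (S,P(12,yc+60,6),(301.5,158.1)),(S,P(12,yc-60,6),(288.5,176.9)),(S,P(132,yc-60,6),(305.4,203.8)),(S,P(132,yc+60,6),(317.7,184.2)),
    (S,P(0,-140,0),(278.5,184.6))]
def res(p): return np.concatenate([proj(f,W(p,X))[0]-uv for f,X,uv in pts(p)])
if __name__=='__main__':
    r=least_squares(res,[.577,.26,.15,.0],loss='soft_l1'); p=r.x
    print(p.round(4),np.degrees(p[2])); print(res(p).reshape(-1,2).round(1).tolist())
    for f,nm in ((T,'t'),(S,'s')):
        k=5; o=(110,150) if nm=='t' else (265,130)
        im=cv2.resize(f['frame'][o[1]:o[1]+100,o[0]:o[0]+(150 if nm=='t' else 90)],None,fx=k,fy=k,interpolation=cv2.INTER_CUBIC)
        yc=p[3]*1000
        for L in ([(12,yc-60,6),(132,yc-60,6),(132,yc+60,6),(12,yc+60,6)],[(0,-140,0),(140,-140,0),(140,140,0),(0,140,0)],[(0,-140,-8),(0,140,-8)],[(140,-140,12),(140,140,12)]):
            q=np.array([(proj(f,W(p,P(*a)))[0]-o+.5)*k for a in L]).astype(int); cv2.polylines(im,[q],True,(0,255,0),1)
        cv2.imwrite(f'pics/fit_{nm}.png',im)
E
python3 fit.py
cat > fitr.py <<'E'
from h import *
import pickle
from scipy.optimize import least_squares
S,T=pickle.load(open('f0.pkl','rb'))
# crop px -> image
t=lambda x,y:((x+.5)/5-.5+270,(y+.5)/5-.5+115)
s=lambda x,y:((x+.5)/5.9-.5+165,(y+.5)/5.9-.5+175)
# hook pose x,y,yaw (rail middle at z .25), places at -115 0 115: hook at +115 of rail
def W(p,X):
    c,q=np.cos(p[2]),np.sin(p[2]); X=np.array(X)/1000; return np.array([p[0]+c*X[0]-q*X[1],p[1]+q*X[0]+c*X[1],X[2]])
pts=[(T,(0,165,258),t(84,265)),(T,(0,-165,258),t(740,211)),(T,(0,115,263),t(184,258)),(T,(-93,115,278),t(210,443)),
 (S,(0,165,250),s(512,112)),(S,(0,-165,250),s(90,530)),(S,(-93,115,278),s(302,63)),(S,(0,115,250),s(460,166)),(S,(-58,115,250),s(365,130)),(T,(-58,115,250),t(193,362))]
def res(p): return np.concatenate([proj(f,W(p,X))[0]-uv for f,X,uv in pts])
if __name__=='__main__':
    r=least_squares(res,[.59,-.215,0.1],loss='soft_l1');p=r.x
    print(p.round(4),np.degrees(p[2]));print(res(p).reshape(-1,2).round(1).tolist())
    print('seat',W(p,(-45,115,250)).round(4),'tip',W(p,(-93,115,278)).round(4))
E
python3 fitr.py
```

```text
[ 0.575   0.2639  0.2044 -0.0173] 11.710785475479423
[[0.5, -0.7], [-0.1, -1.3], [0.3, 0.1], [0.6, 0.3], [0.3, 1.1], [0.1, -0.5], [0.0, -0.6], [0.4, -1.2], [0.4, -1.2], [-0.5, -0.8], [0.1, -0.9]]
[ 0.5986 -0.2162  0.0811] 4.644818281097326
[[-0.4, 0.4], [0.4, -0.5], [-0.1, -0.4], [-0.1, -1.0], [0.5, -0.2], [-0.9, 1.3], [0.3, -0.7], [-0.1, 0.1], [-0.2, -0.7], [0.1, 2.8]]
seat [ 0.5444 -0.1052  0.25  ] tip [ 0.4965 -0.1091  0.278 ]
```

```bash
python3 -c "
import cv2,numpy as np
a=cv2.imread('pics/fit_t.png');b=cv2.imread('pics/fit_s.png');h=max(a.shape[0],b.shape[0])
a=cv2.resize(a,None,fx=.64,fy=.64);b=cv2.resize(b,None,fx=.64,fy=.64)
cv2.imwrite('pics/fit_ts.png',np.hstack([a,b]))"
```

```text
(no output)
```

View pics/fit_ts.png

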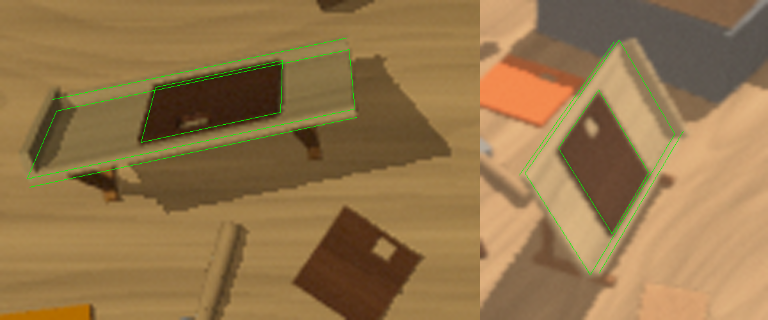

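```bash
cat > g.py <<'E'
from h import *
import fit, fitr
RK=np.array([.575,.2639,.2044]); YC=-17.3
RL=np.array([.5986,-.2162,.0811])
def rackR(th, base=RK):  # tool x = rack y, tool z tilted th deg from straight down towards rack +x
    c,s=np.cos(base[2]),np.sin(base[2]); ex=np.array([c,s,0]);ey=np.array([-s,c,0]);ez=np.array([0,0,1.])
    a=np.radians(th); z=ex*np.sin(a)-ez*np.cos(a); x=ey; y=np.cross(z,x); return np.column_stack([x,y,z])
def RP(s,y,h): return fit.W(RK,fit.P(s,y,h))
def cur():
    st=state(); return st,rot(st['tool_rot']).as_matrix(),np.array(st['tool_pos'])
def go(Rt=None,pt=None):
    st,R,p=cur()
    if Rt is not None: print('rotvec tool deg',np.degrees(Ro.from_matrix(R.T@Rt).as_rotvec()).round(2)); 
    if pt is not None: print('slide now-frame mm',(R.T@(pt-p)*1000).round(1), 'in target frame' , None if Rt is None else (Rt.T@(pt-p)*1000).round(1),'world',((pt-p)*1000).round(1))
    print('t',round(st['time'],2),'p',p.round(4),'F',np.round(st['contact_force'],2),'w',round(st['gripper_width'],3))
E
python3 - <<'E'
from g import *
Rt=rackR(-20)
for h in (80,8): print(RP(80,75,h).round(4))
print(Rt.round(3).tolist())
go(Rt,RP(80,75,8)-0.10*Rt[:,2])
E
```

```text
[0.6295 0.3518 0.1477]
[0.5718 0.3398 0.1064]
[[-0.203, 0.92, -0.335], [0.979, 0.191, -0.069], [0.0, -0.342, -0.94]]
rotvec tool deg [18.39  9.73 55.2 ]
slide now-frame mm [-426.4  -72.9   31. ] in target frame [-300.1  303.4  -77.5] world [ 366.  -230.6  -31. ]
t 1.75 p [0.2392 0.5774 0.2313] F [-1.02 -0.77 -0.4 ] w 0.995
```

Call:
{"fn": "jog_arm", "kwargs": {"fingers": 0, "increments": [{"slide":[0,0,-35]},{"slide":[0,0,-35]},{"slide":[-35,-6,0]},{"slide":[-35,-6,0]},{"slide":[-35,-6,0]},{"slide":[-35,-6,0]},{"slide":[-35,-6,0]},{"slide":[-35,-6,0]},{"slide":[-35,-6,0]},{"slide":[-35,-6,0]},{"slide":[-35,-6,0]},{"slide":[-35,-6,0]},{"slide":[-35,-6,0]},{"slide":[-35,-6,0]}]}}

```text
invalid input
```

Call:
{"fn": "jog_arm", "kwargs": {"increments": [{"rotation":[2,1.1,6.1]},{"rotation":[2,1.1,6.1]},{"rotation":[2,1.1,6.1]},{"rotation":[2,1.1,6.1]},{"rotation":[2,1.1,6.1]},{"rotation":[2,1.1,6.1]},{"rotation":[2,1.1,6.1]},{"rotation":[2,1.1,6.1]},{"rotation":[2.4,0.9,6.4]},{"slide":[0,0,0]}]}}

```text
invalid input
```

```bash
python3 - <<'E'
from g import *
Rt=rackR(-20)
go(Rt,RP(80,75,8)-0.10*Rt[:,2])
print(np.round(state()['joint_pos'],2))
f=optics.grab_frame('wrist'); cv2.imwrite('pics/w1.png',f['frame'])
f=optics.grab_frame('scene'); cv2.imwrite('pics/s4.png',f['frame'][0:300,100:400])
E
```

```text
rotvec tool deg [18.39  9.73 55.2 ]
slide now-frame mm [-426.4  -72.9   31. ] in target frame [-300.1  303.4  -77.5] world [ 366.  -230.6  -31. ]
t 1.75 p [0.2392 0.5774 0.2313] F [-1.02 -0.77 -0.4 ] w 0.995
[ 1.06  0.05  1.61 -0.    1.48 -0.12]
```

View pics/w1.png

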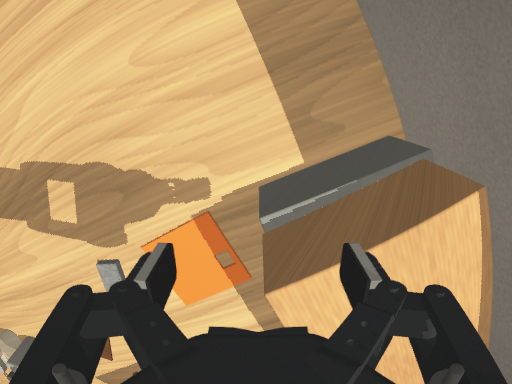

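View pics/s4.png

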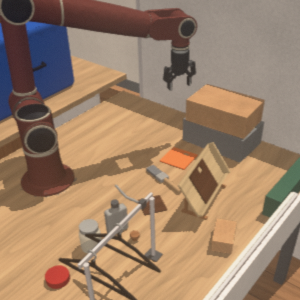

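Both calls were refused and the arm hasn't moved; the pictures show the start pose. Each row probably needs both keys.

Call:
{"fn": "jog_arm", "kwargs": {"fingers": 0, "increments": [{"slide":[0,0,-35],"rotation":[0,0,0]},{"slide":[0,0,-35],"rotation":[0,0,0]},{"slide":[-35,-6,0],"rotation":[0,0,0]},{"slide":[-35,-6,0],"rotation":[0,0,0]},{"slide":[-35,-6,0],"rotation":[0,0,0]},{"slide":[-35,-6,0],"rotation":[0,0,0]},{"slide":[-35,-6,0],"rotation":[0,0,0]},{"slide":[-35,-6,0],"rotation":[0,0,0]},{"slide":[-35,-6,0],"rotation":[0,0,0]},{"slide":[-35,-6,0],"rotation":[0,0,0]},{"slide":[-35,-6,0],"rotation":[0,0,0]},{"slide":[-35,-6,0],"rotation":[0,0,0]},{"slide":[-35,-6,0],"rotation":[0,0,0]},{"slide":[-35,-6,0],"rotation":[0,0,0]}]}}

```text
time: 3.02
tool_pos: [0.601, 0.3489, 0.3013]
tool_rot: [0.0, 0.195, 0.981, 0.0]
contact_force: [0.3, 1.0, 0.1]
gripper_width: 0.001
```

Call:
{"fn": "jog_arm", "kwargs": {"increments": [{"slide":[0,0,0],"rotation":[2,1.1,6.1]},{"slide":[0,0,0],"rotation":[2,1.1,6.1]},{"slide":[0,0,0],"rotation":[2,1.1,6.1]},{"slide":[0,0,0],"rotation":[2,1.1,6.1]},{"slide":[0,0,0],"rotation":[2,1.1,6.1]},{"slide":[0,0,0],"rotation":[2,1.1,6.1]},{"slide":[0,0,0],"rotation":[2,1.1,6.1]},{"slide":[0,0,0],"rotation":[2,1.1,6.1]},{"slide":[0,0,0],"rotation":[2.4,0.9,6.4]},{"slide":[0,0,0],"rotation":[0,0,0]}]}}

```text
time: 3.85
tool_pos: [0.6005, 0.3495, 0.2997]
tool_rot: [-0.111, 0.622, 0.763, -0.136]
contact_force: [0.2, 0.4, -0.7]
gripper_width: -0.001
```

```bash
python3 - <<'E'
from g import *
Rt=rackR(-20)
go(Rt,RP(80,75,8)-0.05*Rt[:,2])
print(np.round(state()['joint_pos'],2))
f=optics.grab_frame('wrist'); cv2.imwrite('pics/w2.png',f['frame'])
f=optics.grab_frame('scene'); cv2.imwrite('pics/s5.png',f['frame'][0:300,100:400])
E
```

```text
rotvec tool deg [-0.27 -0.04 -0.12]
slide now-frame mm [ -3.7  38.5 141.8] in target frame [ -3.7  37.8 142. ] world [ -12.    -6.3 -146.4]
t 3.85 p [0.6005 0.3495 0.2997] F [ 0.24  0.39 -0.67] w -0.001
[0.39 0.41 1.11 0.07 1.96 0.21]
```

View pics/w2.png

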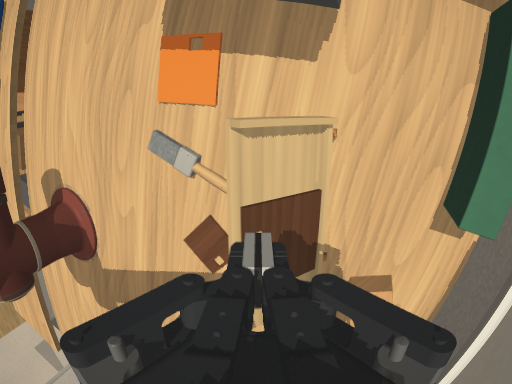

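View pics/s5.png

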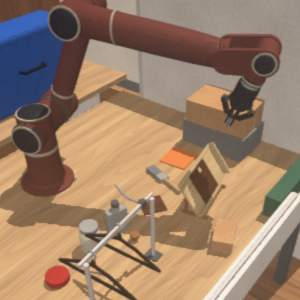

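```bash
cat >> h.py <<'E'
def projw(f,X):
    c=np.atleast_2d(X)@f['R'].T+f['t']; r=np.linalg.norm(c[:,:2],axis=1); a=np.arctan2(r,c[:,2]); K=f['camera_matrix']
    return np.column_stack([K[0,2]+K[0,0]*a*c[:,0]/r, K[1,2]+K[1,1]*a*c[:,1]/r])
def overlay(f,lines,out,o=(0,0),wh=(512,384),k=2):
    im=cv2.resize(f['frame'][o[1]:o[1]+wh[1],o[0]:o[0]+wh[0]],None,fx=k,fy=k,interpolation=cv2.INTER_CUBIC)
    for L in lines:
        q=((projw(f,L)-o+.5)*k).astype(int); cv2.polylines(im,[q],False,(0,255,0),1)
    cv2.imwrite(out,im)
E
cat >> g.py <<'E'
def seg(a,b,m=15): return np.array([RP(*(np.array(a)+(np.array(b)-np.array(a))*i/m)) for i in range(m+1)])
def racklines(yc):
    return [seg((0,-140,0),(0,140,0)),seg((140,-140,12),(140,140,12)),seg((0,-140,0),(140,-140,0)),seg((0,132,20),(140,132,20)),seg((0,132,0),(132,132,0)),seg((12,yc+60,6),(132,yc+60,6)),seg((12,yc-60,6),(132,yc-60,6)),seg((12,yc-60,6),(12,yc+60,6)),seg((132,yc-60,6),(132,yc+60,6))]
E
python3 - <<'E'
from g import *
f=optics.grab_frame('wrist'); overlay(f,racklines(YC),'pics/w3.png',(200,90),(190,200),3)
_,R,p=cur(); print('tip px',projw(f,p))
E
```

```text
tip px [[257.83999778 247.84248119]]
```

View pics/w3.png

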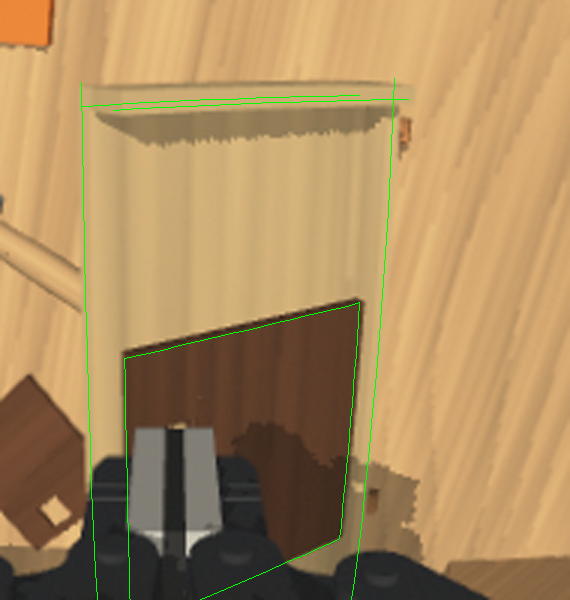

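Call:
{"fn": "jog_arm", "kwargs": {"increments": [{"slide":[-1,9.5,35],"rotation":[0,0,0]},{"slide":[-1,9.5,35],"rotation":[0,0,0]},{"slide":[-1,9.5,35],"rotation":[0,0,0]},{"slide":[-1,9.5,35],"rotation":[0,0,0]},{"slide":[0,0,20],"rotation":[0,0,0]},{"slide":[0,0,15],"rotation":[0,0,0]},{"slide":[0,0,0],"rotation":[0,0,0]}]}}

```text
time: 4.58
tool_pos: [0.5735, 0.3407, 0.1204]
tool_rot: [-0.112, 0.62, 0.764, -0.138]
contact_force: [0.1, -0.3, -0.7]
gripper_width: 0.0
```

```bash
python3 - <<'E'
from g import *
Rt=rackR(-20)
go(Rt,RP(80,72,8))
f=optics.grab_frame('wrist'); overlay(f,racklines(YC),'pics/w4.png',(180,70),(190,200),3)
E
```

```text
rotvec tool deg [-0.47  0.04  0.14]
slide now-frame mm [-3.5  3.1 13.9] in target frame [-3.5  3.  13.9] world [ -1.2  -3.8 -14.1]
t 4.58 p [0.5735 0.3407 0.1204] F [ 0.12 -0.26 -0.7 ] w 0.0
```

View pics/w4.png

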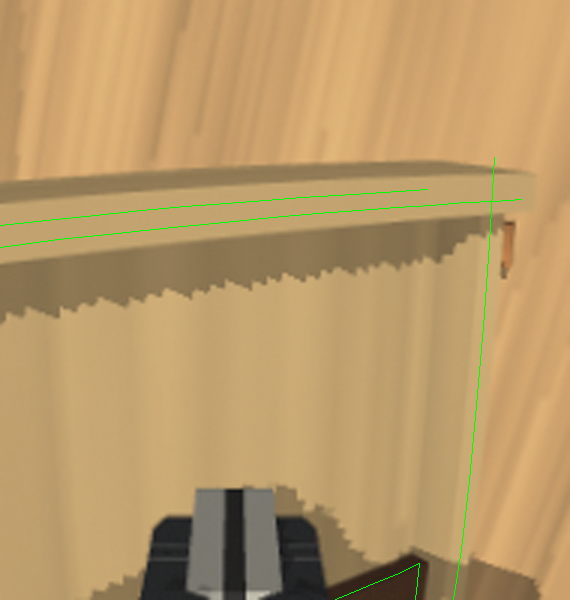

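Call:
{"fn": "jog_arm", "kwargs": {"increments": [{"slide":[-1,1,5],"rotation":[0,0,0]},{"slide":[-1,1,4],"rotation":[0,0,0]},{"slide":[0,1,3],"rotation":[0,0,0]},{"slide":[0,0,0],"rotation":[0,0,0]}]}}

```text
time: 4.97
tool_pos: [0.576, 0.3392, 0.112]
tool_rot: [-0.11, 0.621, 0.764, -0.135]
contact_force: [0.3, -0.4, 0.4]
gripper_width: -0.002
```

Call:
{"fn": "jog_arm", "kwargs": {"increments": [{"slide":[0,0,1.5],"rotation":[0,0,0]},{"slide":[0,0,0],"rotation":[0,0,0]}]}}

```text
time: 5.13
tool_pos: [0.5752, 0.339, 0.1104]
tool_rot: [-0.111, 0.621, 0.764, -0.135]
contact_force: [0.3, 0.1, -0.3]
gripper_width: -0.004
```

Call:
{"fn": "jog_arm", "kwargs": {"increments": [{"slide":[0,0,1],"rotation":[0,0,0]},{"slide":[0,0,0],"rotation":[0,0,0]}]}}

```text
time: 5.3
tool_pos: [0.5747, 0.339, 0.1092]
tool_rot: [-0.111, 0.621, 0.764, -0.135]
contact_force: [-0.7, 0.8, 0.1]
gripper_width: 0.002
```

```bash
python3 - <<'E'
from g import *
for i in range(4):
    go(None,RP(80,72,8)); optics.grab_frame('top')
f=optics.grab_frame('scene'); cv2.imwrite('pics/s6.png',cv2.resize(f['frame'][110:230,250:370],None,fx=5,fy=5,interpolation=cv2.INTER_CUBIC))
E
```

```text
slide now-frame mm [-1.6 -1.5  3.6] in target frame None world [-2.3 -2.1 -2.9]
t 5.3 p [0.5747 0.339  0.1092] F [-0.65  0.83  0.1 ] w 0.002
slide now-frame mm [-1.6 -1.5  3.7] in target frame None world [-2.3 -2.1 -2.9]
t 5.35 p [0.5747 0.339  0.1093] F [ 0.23 -0.6   0.04] w 0.003
slide now-frame mm [-1.6 -1.5  3.7] in target frame None world [-2.3 -2.1 -2.9]
t 5.4 p [0.5747 0.339  0.1093] F [-0.38 -0.22 -0.51] w -0.0
slide now-frame mm [-1.6 -1.5  3.7] in target frame None world [-2.3 -2.1 -3. ]
t 5.45 p [0.5747 0.339  0.1093] F [ 0.71  0.18 -0.28] w -0.003
```

View pics/s6.png

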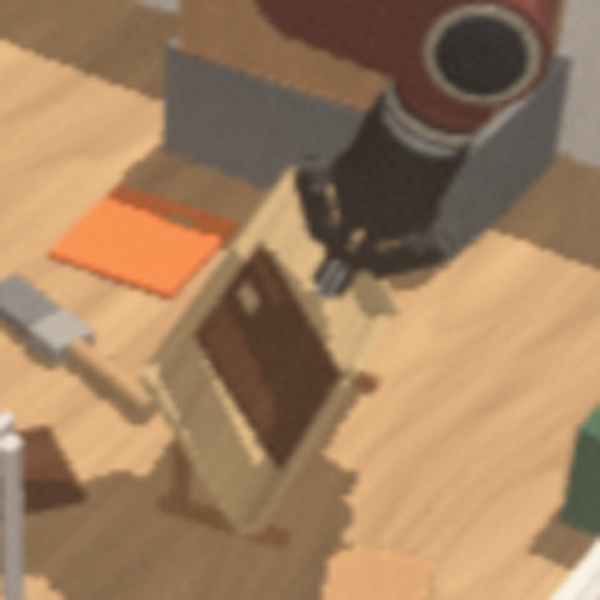

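Call:
{"fn": "jog_arm", "kwargs": {"increments": [{"slide":[0,-0.5,1.5],"rotation":[0,0,0]},{"slide":[0,-0.5,1],"rotation":[0,0,0]},{"slide":[0,0,0],"rotation":[0,0,0]}]}}

```text
time: 5.8
tool_pos: [0.5726, 0.3385, 0.1069]
tool_rot: [-0.111, 0.621, 0.764, -0.136]
contact_force: [-0.9, 0.6, -0.1]
gripper_width: -0.004
```

Call:
{"fn": "jog_arm", "kwargs": {"increments": [{"slide":[0,0,1],"rotation":[0,0,0]},{"slide":[0,0,0],"rotation":[0,0,0]}]}}

```text
time: 5.97
tool_pos: [0.5724, 0.3385, 0.1061]
tool_rot: [-0.111, 0.621, 0.764, -0.135]
contact_force: [-0.2, 0.1, -1.2]
gripper_width: 0.001
```

Call:
{"fn": "jog_arm", "kwargs": {"increments": [{"slide":[0,0,1],"rotation":[0,0,0]},{"slide":[0,0,0],"rotation":[0,0,0]}]}}

```text
time: 6.13
tool_pos: [0.5721, 0.3384, 0.1052]
tool_rot: [-0.111, 0.621, 0.764, -0.135]
contact_force: [0.3, 0.2, 0.7]
gripper_width: -0.002
```

```bash
python3 - <<'E'
from g import *
go(rackR(-20),RP(80,72,8))
f=optics.grab_frame('wrist'); overlay(f,[],'pics/w5.png',(180,170),(190,180),3)
E
```

```text
rotvec tool deg [-0.16 -0.04  0.05]
slide now-frame mm [-1.5 -0.5 -1.1] in target frame [-1.5 -0.5 -1.1] world [ 0.3 -1.5  1.2]
t 6.13 p [0.5721 0.3384 0.1052] F [0.27 0.2  0.74] w -0.002
```

View pics/w5.png

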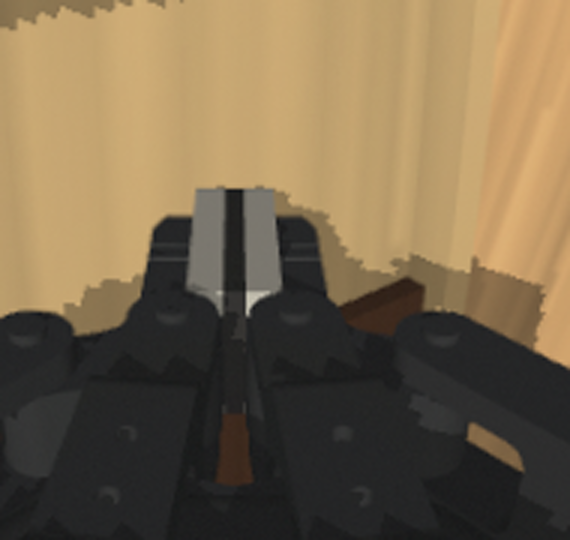

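Call:
{"fn": "jog_arm", "kwargs": {"increments": [{"slide":[0,0,1],"rotation":[0,0,0]},{"slide":[0,0,0],"rotation":[0,0,0]}]}}

```text
time: 6.35
tool_pos: [0.5718, 0.3383, 0.1043]
tool_rot: [-0.111, 0.621, 0.764, -0.135]
contact_force: [-0.3, -0.0, 1.1]
gripper_width: 0.001
```

Call:
{"fn": "jog_arm", "kwargs": {"increments": [{"slide":[0,0,1],"rotation":[0,0,0]},{"slide":[0,0,0],"rotation":[0,0,0]}]}}

```text
time: 6.52
tool_pos: [0.5717, 0.3384, 0.1037]
tool_rot: [-0.111, 0.621, 0.764, -0.135]
contact_force: [-0.6, 0.4, 0.2]
gripper_width: -0.004
```

Call:
{"fn": "jog_arm", "kwargs": {"increments": [{"slide":[0,0,1],"rotation":[0,0,0]},{"slide":[0,0,0],"rotation":[0,0,0]}]}}

```text
time: 6.68
tool_pos: [0.5717, 0.3384, 0.1034]
tool_rot: [-0.11, 0.621, 0.764, -0.135]
contact_force: [0.9, -0.6, 2.4]
gripper_width: -0.003
```

Call:
{"fn": "jog_arm", "kwargs": {"increments": [{"slide":[0,0,-1.5],"rotation":[0,0,0]},{"slide":[-7,0,0],"rotation":[0,0,0]},{"slide":[-5,0,0],"rotation":[0,0,0]},{"slide":[-3,0,0],"rotation":[0,0,0]},{"slide":[-3,0,0],"rotation":[0,0,0]},{"slide":[-3,0,0],"rotation":[0,0,0]},{"slide":[-4,0,0],"rotation":[0,0,0]},{"slide":[-5,0,0],"rotation":[0,0,0]},{"slide":[-5,0,0],"rotation":[0,0,0]},{"slide":[-5,0,0],"rotation":[0,0,0]},{"slide":[-5,0,0],"rotation":[0,0,0]},{"slide":[0,0,0],"rotation":[0,0,0]}]}}

```text
time: 7.68
tool_pos: [0.5812, 0.2932, 0.1039]
tool_rot: [-0.111, 0.622, 0.764, -0.136]
contact_force: [0.7, -0.3, 0.2]
gripper_width: -0.005
```

```bash
python3 - <<'E'
from g import *
go(rackR(-20),RP(80,-49,8))
f=optics.grab_frame('scene'); cv2.imwrite('pics/s7.png',cv2.resize(f['frame'][110:230,250:370],None,fx=4,fy=4,interpolation=cv2.INTER_CUBIC))
f=optics.grab_frame('wrist'); overlay(f,[],'pics/w6.png',(180,170),(190,180),3)
E
```

```text
rotvec tool deg [-0.15 -0.02 -0.01]
slide now-frame mm [-76.4  -0.6  -2.4] in target frame [-76.4  -0.6  -2.4] world [ 15.8 -74.7   2.4]
t 7.68 p [0.5812 0.2932 0.1039] F [ 0.73 -0.32  0.2 ] w -0.005
```

View pics/s7.png

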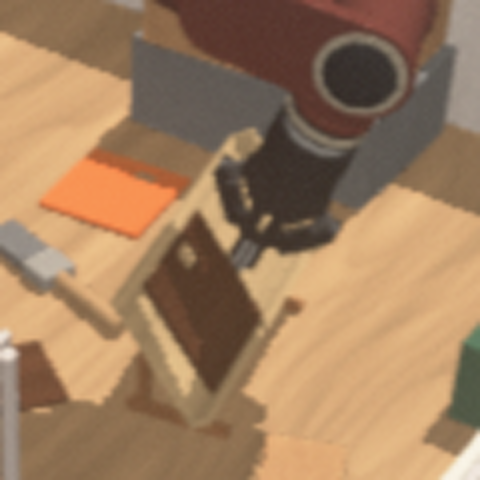

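View pics/w6.png

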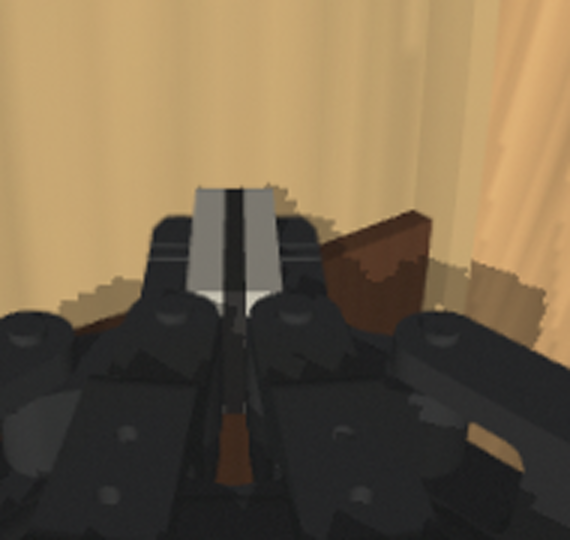

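Call:
{"fn": "jog_arm", "kwargs": {"increments": [{"slide":[-4,0,0],"rotation":[0,0,0]},{"slide":[-5,0,0],"rotation":[0,0,0]},{"slide":[-5,0,0],"rotation":[0,0,0]},{"slide":[-5,0,0],"rotation":[0,0,0]},{"slide":[-5,0,0],"rotation":[0,0,0]},{"slide":[-5,0,0],"rotation":[0,0,0]},{"slide":[-5,0,0],"rotation":[0,0,0]},{"slide":[-5,0,0],"rotation":[0,0,0]},{"slide":[-5,0,0],"rotation":[0,0,0]},{"slide":[-5,0,0],"rotation":[0,0,0]},{"slide":[-5,0,0],"rotation":[0,0,0]},{"slide":[-5,0,0],"rotation":[0,0,0]},{"slide":[-4,0,0],"rotation":[0,0,0]},{"slide":[-2,0,0],"rotation":[0,0,0]},{"slide":[0,0,0],"rotation":[0,0,0]}]}}

```text
time: 9.03
tool_pos: [0.5944, 0.23, 0.1038]
tool_rot: [-0.11, 0.621, 0.764, -0.135]
contact_force: [-1.5, -0.1, -0.5]
gripper_width: 0.002
```

```bash
python3 - <<'E'
from g import *
go(rackR(-20),RP(80,-49,8))
f=optics.grab_frame('scene'); a=cv2.resize(f['frame'][130:250,240:340],None,fx=4,fy=4,interpolation=cv2.INTER_CUBIC)
f=optics.grab_frame('top'); b=cv2.resize(f['frame'][130:250,110:210],None,fx=4,fy=4,interpolation=cv2.INTER_CUBIC)
f=optics.grab_frame('wrist'); overlay(f,[],'pics/w7.png',(180,170),(190,180),3)
cv2.imwrite('pics/st8.png',np.hstack([a,b]))
E
```

```text
rotvec tool deg [-0.12 -0.01  0.02]
slide now-frame mm [-11.8  -0.8  -2.4] in target frame [-11.8  -0.8  -2.4] world [  2.5 -11.6   2.6]
t 9.03 p [0.5944 0.23   0.1038] F [-1.47 -0.07 -0.45] w 0.002
```

View pics/st8.png

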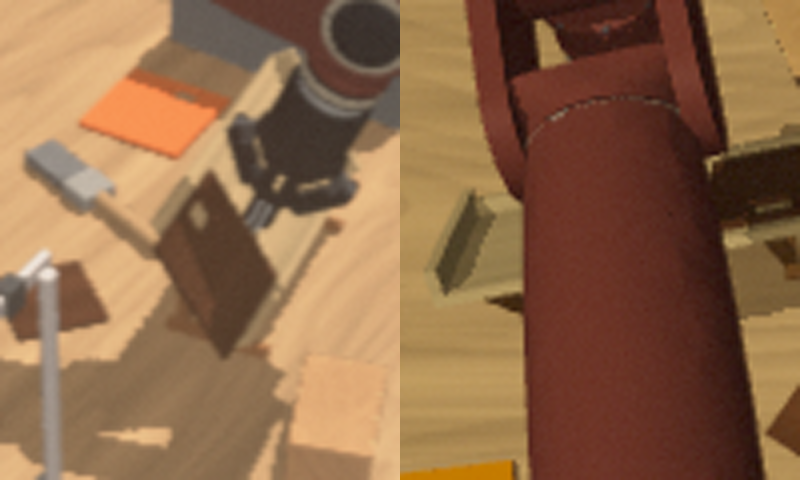

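View pics/w7.png

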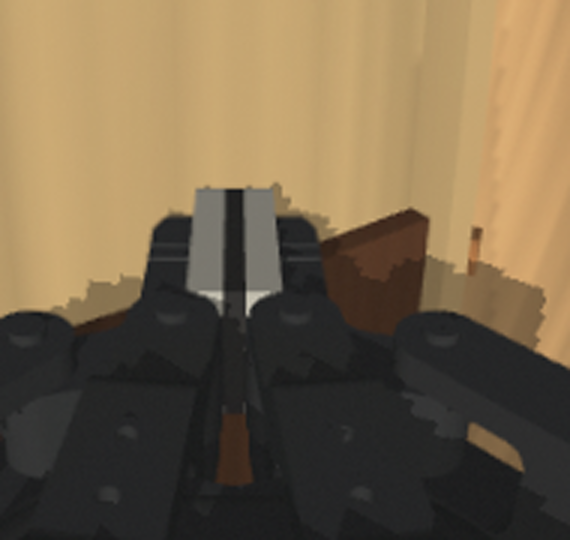

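```bash
cat >> g.py <<'E'
def plate_y(S,uv,s):  # best y on line (s,.,6) for a scene pixel
    from scipy.optimize import minimize_scalar
    r=minimize_scalar(lambda y:np.sum((proj(S,RP(s,y,6))[0]-uv)**2),bounds=(-300,200),method='bounded'); return round(r.x,1),round(r.fun**.5,2)
E
python3 - <<'E'
from g import *
S=optics.grab_frame('scene')
c=lambda x,y:np.array([(x+.5)/4-.5+240,(y+.5)/4-.5+130])
print(plate_y(S,c(158,248),12),plate_y(S,c(224,357),132),plate_y(S,c(210,172),12),plate_y(S,c(276,278),132))
E
```

```text
(np.float64(-169.0), np.float64(0.99)) (np.float64(-171.3), np.float64(0.35)) (np.float64(-54.7), np.float64(0.86)) (np.float64(-54.5), np.float64(0.66))
```

Call:
{"fn": "jog_arm", "kwargs": {"increments": [{"slide":[-3,0,0],"rotation":[0,0,0]},{"slide":[-3,0,0],"rotation":[0,0,0]},{"slide":[-2,0,0],"rotation":[0,0,0]},{"slide":[-1,0,0],"rotation":[0,0,0]},{"slide":[0,0,0],"rotation":[0,0,0]},{"slide":[4,0,0],"rotation":[0,0,0]},{"slide":[8,0,-10],"rotation":[0,0,0]},{"slide":[5,0,-30],"rotation":[0,0,0]},{"slide":[0,0,-35],"rotation":[0,0,0]},{"slide":[0,0,-35],"rotation":[0,0,0]},{"slide":[0,0,-35],"rotation":[0,0,0]},{"slide":[0,0,0],"rotation":[0,0,0]}]}}

```text
time: 10.23
tool_pos: [0.6457, 0.2503, 0.2501]
tool_rot: [-0.106, 0.622, 0.765, -0.129]
contact_force: [0.6, 1.0, 1.7]
gripper_width: 0.002
```

```bash
python3 - <<'E'
from g import *
Rt=rackR(35)
go(Rt,RP(12,-162,3)-0.09*Rt[:,2])
f=optics.grab_frame('scene'); pickle=__import__('pickle'); pickle.dump(f,open('f1.pkl','wb'))
a=cv2.resize(f['frame'][130:250,240:340],None,fx=5,fy=5,interpolation=cv2.INTER_CUBIC)
cv2.imwrite('pics/s9.png',a)
f=optics.grab_frame('wrist'); overlay(f,racklines(-120),'pics/w8.png',(130,70),(260,230),2.5)
E
```

```text
rotvec tool deg [-5.426e+01 -1.100e-01  5.000e-02]
slide now-frame mm [-134.2 -135.2   65.2] in target frame [-134.3 -131.9  -71.3] world [-118.6 -161.7  -17.2]
t 10.23 p [0.6457 0.2503 0.2501] F [0.6  1.02 1.68] w 0.002
```

View pics/s9.png

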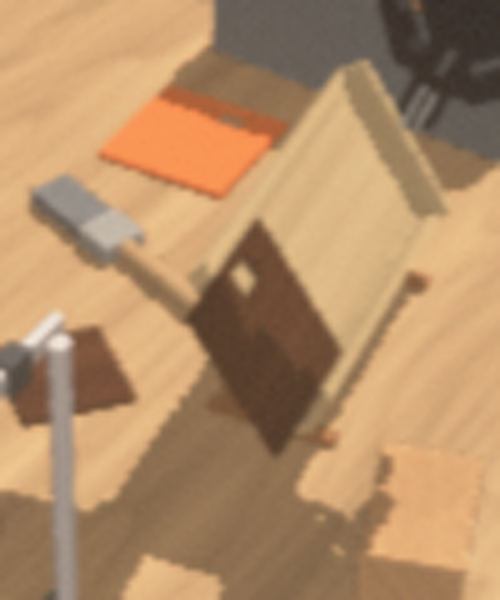

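View pics/w8.png

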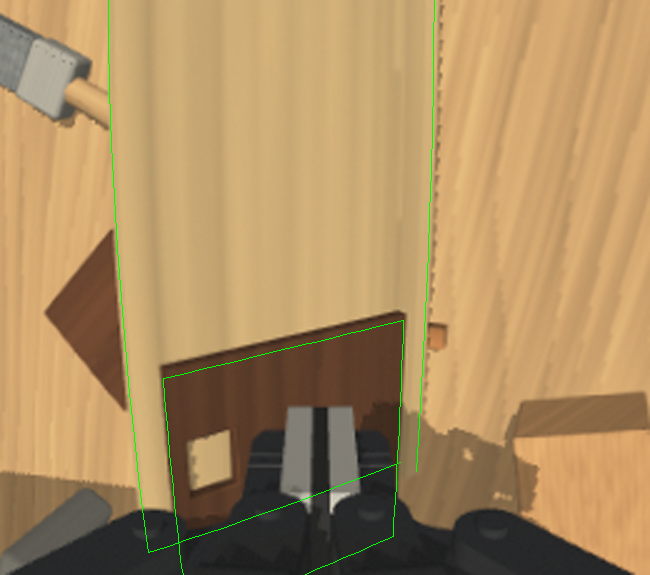

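```bash
python3 - <<'E'
from g import *
import pickle
S=pickle.load(open('f1.pkl','rb'))
c=lambda x,y:np.array([(x+.5)/5-.5+240,(y+.5)/5-.5+130])
for q,s in (((190,318),12),((275,455),132),((257,219),12),((340,350),132)): print(plate_y(S,c(*q),s))
print(plate_y(S,c(192,272),0))
E
```

```text
(np.float64(-179.1), np.float64(0.63))
(np.float64(-180.7), np.float64(0.35))
(np.float64(-61.4), np.float64(0.38))
(np.float64(-59.4), np.float64(0.03))
(np.float64(-148.4), np.float64(1.17))
```

Call:
{"fn": "jog_arm", "kwargs": {"fingers": 0.6, "increments": [{"slide":[0,0,0],"rotation":[-6.8,0,0]},{"slide":[0,0,0],"rotation":[-6.8,0,0]},{"slide":[0,0,0],"rotation":[-6.8,0,0]},{"slide":[0,0,0],"rotation":[-6.8,0,0]},{"slide":[0,0,0],"rotation":[-6.8,0,0]},{"slide":[0,0,0],"rotation":[-6.8,0,0]},{"slide":[0,0,0],"rotation":[-6.8,0,0]},{"slide":[0,0,0],"rotation":[-6.6,0,0]},{"slide":[-33,0,-15],"rotation":[0,0,0]},{"slide":[-33,0,-15],"rotation":[0,0,0]},{"slide":[-33,0,-10],"rotation":[0,0,0]},{"slide":[-34,0,0],"rotation":[0,0,0]},{"slide":[0,0,0],"rotation":[0,0,0]}]}}

```text
time: 11.42
tool_pos: [0.6465, 0.1092, 0.2721]
tool_rot: [0.185, 0.605, 0.74, 0.226]
contact_force: [0.2, -0.1, -0.5]
gripper_width: 0.601
```

```bash
python3 - <<'E'
from g import *
Rt=rackR(35)
go(Rt,RP(-15,-162,4))
print(np.round(state()['joint_pos'],2))
E
```

```text
rotvec tool deg [-0.99  0.16 -0.21]
slide now-frame mm [   3.7 -120.3   27.7] in target frame [   4.  -120.7   25.7] world [-83.2 -13.1 -90.2]
t 11.42 p [0.6465 0.1092 0.2721] F [ 0.2  -0.13 -0.5 ] w 0.601
[ 0.01 -0.25  1.91  0.14  0.91 -0.24]
```

Call:
{"fn": "jog_arm", "kwargs": {"increments": [{"slide":[1,-30,0],"rotation":[-1,0.2,-0.2]},{"slide":[1,-30,0],"rotation":[0,0,0]},{"slide":[1,-30,0],"rotation":[0,0,0]},{"slide":[1,-30,0],"rotation":[0,0,0]},{"slide":[0,0,12],"rotation":[0,0,0]},{"slide":[0,0,0],"rotation":[0,0,0]}]}}

```text
time: 11.92
tool_pos: [0.5522, 0.0995, 0.1882]
tool_rot: [0.185, 0.601, 0.742, 0.232]
contact_force: [0.3, 0.2, -0.2]
gripper_width: 0.601
```

```bash
python3 - <<'E'
from g import *
Rt=rackR(35)
go(Rt,RP(-15,-162,4))
f=optics.grab_frame('wrist'); overlay(f,racklines(-120),'pics/w9.png',(130,120),(260,230),2.5)
f=optics.grab_frame('scene'); a=cv2.resize(f['frame'][100:250,220:340],None,fx=4,fy=4,interpolation=cv2.INTER_CUBIC)
cv2.imwrite('pics/s10.png',a)
E
```

```text
rotvec tool deg [-0.43 -0.39  0.14]
slide now-frame mm [-5.7  4.8 10.9] in target frame [-5.6  4.7 11. ] world [11.1 -3.4 -6.3]
t 11.92 p [0.5522 0.0995 0.1882] F [ 0.3   0.19 -0.25] w 0.601
```

View pics/w9.png

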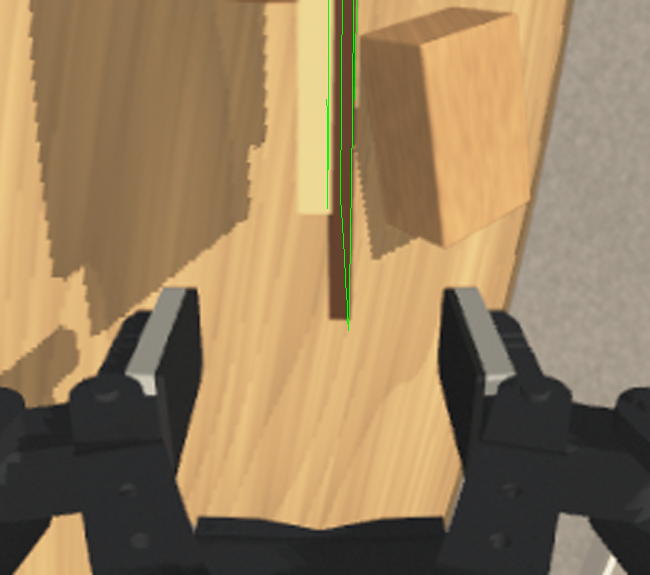

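View pics/s10.png

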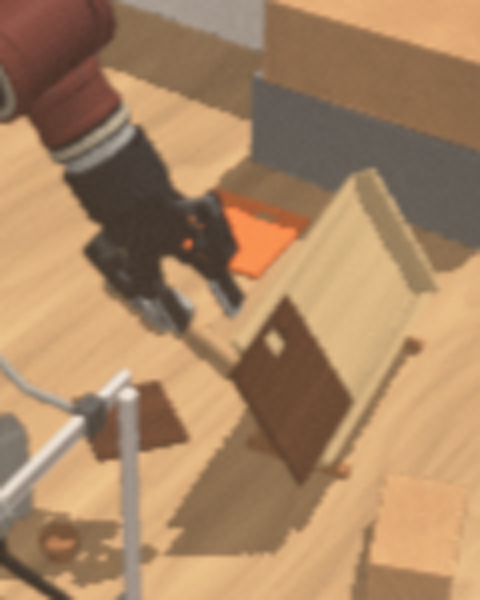

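Call:
{"fn": "jog_arm", "kwargs": {"increments": [{"slide":[-4,4.5,6],"rotation":[-0.4,-0.4,0.1]},{"slide":[0,0,5],"rotation":[0,0,0]},{"slide":[0,0,0],"rotation":[0,0,0]}]}}

```text
time: 12.27
tool_pos: [0.5677, 0.097, 0.1884]
tool_rot: [0.193, 0.601, 0.739, 0.235]
contact_force: [-0.5, -0.6, -0.9]
gripper_width: 0.603
```

```bash
python3 - <<'E'
from g import *
Rt=rackR(35)
go(Rt,RP(52.7,-160,4))
f=optics.grab_frame('wrist'); _,R,p=cur()
L=[np.array([RP(52.7,y,4) for y in (-149,-171)])]+racklines(-117)
overlay(f,L,'pics/w10.png',(130,120),(260,230),2.5)
E
```

```text
rotvec tool deg [0.45 0.13 0.09]
slide now-frame mm [ 2.1 -7.9 70.4] in target frame [ 1.9 -7.4 70.5] world [ 33.3   8.9 -62. ]
t 12.27 p [0.5677 0.097  0.1884] F [-0.49 -0.57 -0.94] w 0.603
```

View pics/w10.png

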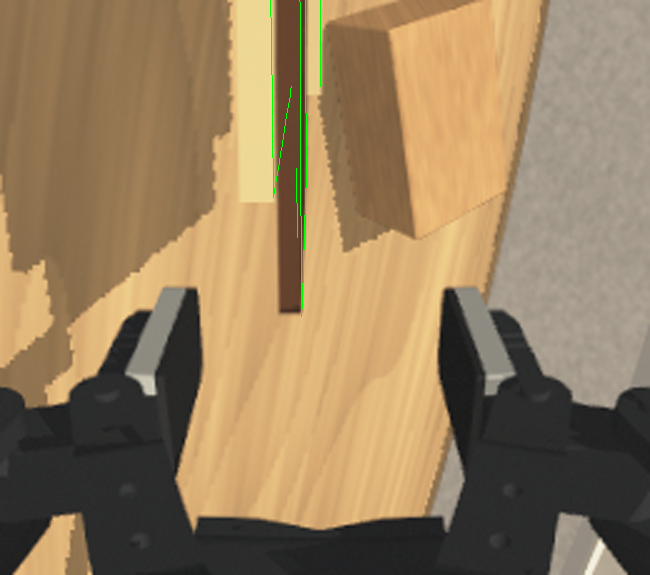

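```bash
python3 - <<'E'
from g import *
Rt=rackR(35)
go(Rt,RP(52.7,-160,4)); optics.grab_frame('top'); go(Rt,RP(52.7,-160,4)); print(np.round(state()['joint_vel'],3))
E
```

```text
rotvec tool deg [0.43 0.12 0.09]
slide now-frame mm [ 2.  -7.6 70.5] in target frame [ 1.8 -7.1 70.6] world [ 33.6   8.8 -61.9]
t 12.32 p [0.5673 0.097  0.1883] F [ 0.11 -0.08 -0.05] w 0.602
rotvec tool deg [0.44 0.12 0.1 ]
slide now-frame mm [ 2.  -7.6 70.7] in target frame [ 1.8 -7.  70.7] world [ 33.7   8.9 -62. ]
t 12.37 p [0.5672 0.097  0.1884] F [ 0.32  0.58 -0.42] w 0.599
[-0.003 -0.013  0.009  0.001 -0.     0.   ]
```

Settled now. I'll correct the offset and look again before advancing.

Call:
{"fn": "jog_arm", "kwargs": {"increments": [{"slide":[2,-7,0],"rotation":[0.4,0.1,0.1]},{"slide":[0,0,0],"rotation":[0,0,0]},{"slide":[0,0,0],"rotation":[0,0,0]},{"slide":[0,0,0],"rotation":[0,0,0]}]}}

```text
time: 12.7
tool_pos: [0.5606, 0.0978, 0.1843]
tool_rot: [0.19, 0.602, 0.739, 0.234]
contact_force: [-0.0, 0.2, 0.0]
gripper_width: 0.597
```

```bash
python3 - <<'E'
from g import *
Rt=rackR(35)
go(Rt,RP(52.7,-160,4))
f=optics.grab_frame('wrist'); _,R,p=cur()
L=[np.array([p+R[:,2]*.07+R[:,0]*a for a in (-.011,.011)])]
overlay(f,L,'pics/w11.png',(130,120),(260,230),2.5)
E
```

```text
rotvec tool deg [ 0.07  0.03 -0.01]
slide now-frame mm [-0.2  0.4 71. ] in target frame [-0.2  0.5 71. ] world [ 40.3   8.1 -57.9]
t 12.7 p [0.5606 0.0978 0.1843] F [-0.01  0.18  0.02] w 0.597
```

View pics/w11.png

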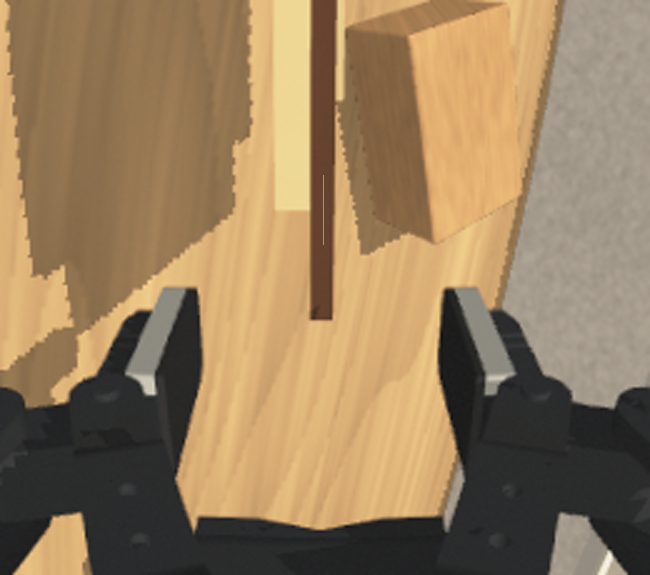

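Call:
{"fn": "jog_arm", "kwargs": {"increments": [{"slide":[0,0,15],"rotation":[0,0,0]},{"slide":[0,0,20],"rotation":[0,0,0]},{"slide":[0,0,20],"rotation":[0,0,0]},{"slide":[0,0,12],"rotation":[0,0,0]},{"slide":[0,0,4],"rotation":[0,0,0]},{"slide":[0,0,0],"rotation":[0,0,0]},{"slide":[0,0,0],"rotation":[0,0,0]},{"slide":[0,0,0],"rotation":[0,0,0]}]}}

```text
time: 13.42
tool_pos: [0.601, 0.1059, 0.1274]
tool_rot: [0.191, 0.602, 0.739, 0.234]
contact_force: [-0.1, 0.2, -0.0]
gripper_width: 0.602
```

```bash
python3 - <<'E'
from g import *
Rt=rackR(35)
go(Rt,RP(52.7,-160,4))
f=optics.grab_frame('wrist'); overlay(f,[],'pics/w12.png',(130,150),(260,230),2.5)
f=optics.grab_frame('scene'); a=cv2.resize(f['frame'][100:250,220:340],None,fx=4,fy=4,interpolation=cv2.INTER_CUBIC)
cv2.imwrite('pics/s11.png',a)
E
```

```text
rotvec tool deg [0.16 0.05 0.01]
slide now-frame mm [-0.  -0.6  0.7] in target frame [-0.  -0.6  0.7] world [-0.1 -0.1 -1. ]
t 13.42 p [0.601  0.1059 0.1274] F [-0.06  0.25 -0.01] w 0.602
```

View pics/w12.png

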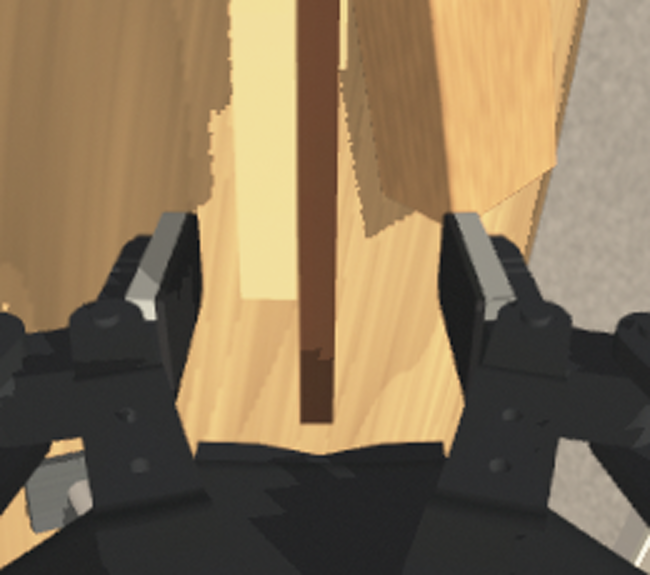

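View pics/s11.png

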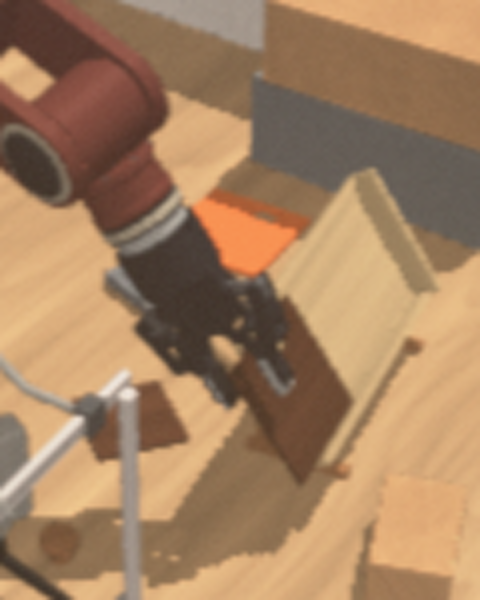

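Call:
{"fn": "jog_arm", "kwargs": {"fingers": 0, "increments": [{"slide":[0,0,0],"rotation":[0,0,0]},{"slide":[0,0,0],"rotation":[0,0,0]},{"slide":[0,0,0],"rotation":[0,0,0]},{"slide":[0,0,0],"rotation":[0,0,0]},{"slide":[0,0,0],"rotation":[0,0,0]},{"slide":[0,0,0],"rotation":[0,0,0]},{"slide":[0,0,0],"rotation":[0,0,0]},{"slide":[0,0,0],"rotation":[0,0,0]}]}}

```text
time: 14.18
tool_pos: [0.6011, 0.106, 0.1268]
tool_rot: [0.191, 0.602, 0.739, 0.234]
contact_force: [-0.8, 0.5, 2.7]
gripper_width: 0.067
```

```bash
python3 - <<'E'
from g import *
go(rackR(35),RP(52.7,-160,4))
f=optics.grab_frame('wrist'); overlay(f,[],'pics/w13.png',(130,150),(260,230),2.5)
E
```

```text
rotvec tool deg [ 0.13  0.04 -0.02]
slide now-frame mm [-0.1 -0.4  0.2] in target frame [-0.1 -0.4  0.2] world [-0.2 -0.1 -0.4]
t 14.18 p [0.6011 0.106  0.1268] F [-0.84  0.47  2.67] w 0.067
```

View pics/w13.png

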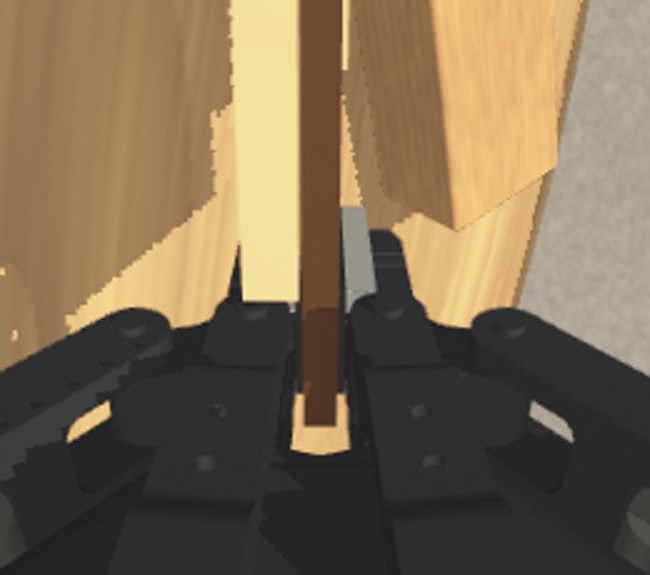

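Call:
{"fn": "jog_arm", "kwargs": {"increments": [{"slide":[0,3,0],"rotation":[0,0,0]},{"slide":[0,6,0],"rotation":[0,0,0]},{"slide":[0,8,0],"rotation":[0,0,0]},{"slide":[0,10,0],"rotation":[0,0,0]},{"slide":[0,12,-4],"rotation":[0,0,0]},{"slide":[0,12,-12],"rotation":[0,0,0]},{"slide":[0,13,-20],"rotation":[0,0,0]},{"slide":[0,13,-22],"rotation":[0,0,0]},{"slide":[0,13,-22],"rotation":[0,0,0]},{"slide":[0,8,-16],"rotation":[0,0,0]},{"slide":[0,4,-8],"rotation":[0,0,0]},{"slide":[0,0,0],"rotation":[0,0,0]},{"slide":[0,0,0],"rotation":[0,0,0]}]}}

```text
time: 15.32
tool_pos: [0.6234, 0.1108, 0.2685]
tool_rot: [0.19, 0.602, 0.74, 0.233]
contact_force: [-0.1, -0.5, -0.6]
gripper_width: 0.061
```

```bash
cat >> g.py <<'E'
def hookR(tilt=8): return rackR(0,RL)@Ro.from_euler('y',tilt,degrees=True).as_matrix()
HO=np.array([54e-3,0,-22.5e-3])   # hole in tool frame
def HP(x,y,z): return fitr.W(RL,(x,115+y,z))   # hook frame mm -> world
def tcp_for_hole(X,R): return X-R@HO
E
python3 - <<'E'
from g import *
Rt=hookR(8)
go(Rt,tcp_for_hole(HP(-150,0,290),Rt)); print(np.round(state()['joint_pos'],2))
f=optics.grab_frame('wrist'); cv2.imwrite('pics/w14.png',f['frame']); _,R,p=cur(); print('cam in tool',R.T@(-f['R'].T@f['t']-p))
f=optics.grab_frame('scene'); cv2.imwrite('pics/s12.png',cv2.resize(f['frame'][80:280,170:370],None,fx=3,fy=3,interpolation=cv2.INTER_CUBIC))
E
```

```text
rotvec tool deg [34.36  5.61  9.26]
slide now-frame mm [-232.6 -194.6 -125.8] in target frame [-257.9 -201.2  -27.9] world [-179.5 -274.7   -8.3]
t 15.32 p [0.6234 0.1108 0.2685] F [-0.07 -0.48 -0.55] w 0.061
[ 0.01 -0.32  1.97  0.14  0.89 -0.25]
cam in tool [ 0.07610608 -0.0001787  -0.14345035]
```

View pics/w14.png

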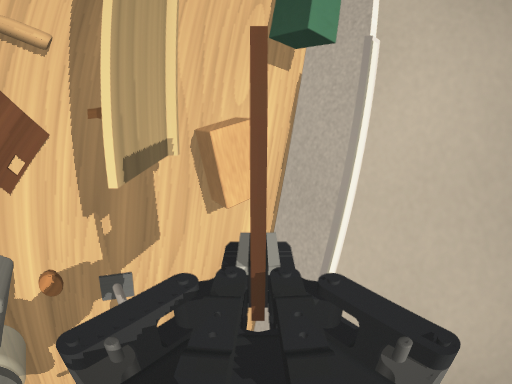

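View pics/s12.png

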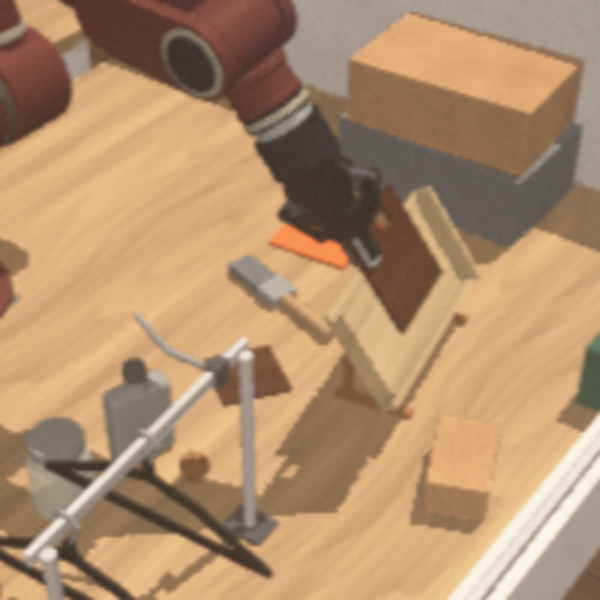

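Call:
{"fn": "jog_arm", "kwargs": {"increments": [{"slide":[0,0,0],"rotation":[5.8,0.9,1.5]},{"slide":[0,0,0],"rotation":[5.8,0.9,1.5]},{"slide":[0,0,0],"rotation":[5.7,0.9,1.6]},{"slide":[0,0,0],"rotation":[5.7,1,1.6]},{"slide":[0,0,0],"rotation":[5.7,0.9,1.5]},{"slide":[0,0,0],"rotation":[5.7,1,1.6]},{"slide":[0,-20,0],"rotation":[0,0,0]},{"slide":[0,-30,0],"rotation":[0,0,0]},{"slide":[0,-34,0],"rotation":[0,0,0]},{"slide":[0,-34,0],"rotation":[0,0,0]},{"slide":[0,-34,0],"rotation":[0,0,0]},{"slide":[0,-30,0],"rotation":[0,0,0]},{"slide":[0,-19,0],"rotation":[0,0,0]},{"slide":[0,0,0],"rotation":[0,0,0]},{"slide":[0,0,0],"rotation":[0,0,0]}]}}

```text
time: 16.67
tool_pos: [0.4229, 0.0949, 0.2682]
tool_rot: [-0.051, 0.677, 0.733, 0.047]
contact_force: [0.4, 0.5, -0.6]
gripper_width: 0.064
```

```bash
python3 - <<'E'
from g import *
Rt=hookR(8)
go(Rt,tcp_for_hole(HP(-150,0,290),Rt)); print(np.round(state()['joint_pos'],2))
E
```

```text
rotvec tool deg [ 0.03  0.01 -0.1 ]
slide now-frame mm [-258.3    0.4  -28.2] in target frame [-2.582e+02 -1.000e-01 -2.820e+01] world [  21.  -258.8   -8. ]
t 16.67 p [0.4229 0.0949 0.2682] F [ 0.38  0.5  -0.56] w 0.064
[-0.04 -0.46  2.    0.14  1.62 -0.12]
```

Call:
{"fn": "jog_arm", "kwargs": {"increments": [{"slide":[-20,0,-3],"rotation":[0,0,0]},{"slide":[-30,0,-3.5],"rotation":[0,0,0]},{"slide":[-32,0,-3.5],"rotation":[0,0,0]},{"slide":[-32,0,-3.5],"rotation":[0,0,0]},{"slide":[-32,0,-3.5],"rotation":[0,0,0]},{"slide":[-32,0,-3.5],"rotation":[0,0,0]},{"slide":[-32,0,-3],"rotation":[0,0,0]},{"slide":[-30,0,-3],"rotation":[0,0,0]},{"slide":[-18,0,-2],"rotation":[0,0,0]},{"slide":[0,0,0],"rotation":[0,0,0]},{"slide":[0,0,0],"rotation":[0,0,0]},{"slide":[0,0,0],"rotation":[0,0,0]}]}}

```text
time: 17.67
tool_pos: [0.4445, -0.1633, 0.2612]
tool_rot: [-0.052, 0.677, 0.733, 0.048]
contact_force: [0.2, 0.2, -0.9]
gripper_width: 0.066
```

```bash
python3 - <<'E'
from g import *
import pickle
Rt=hookR(8)
go(Rt,tcp_for_hole(HP(-150,0,290),Rt)); print(np.round(state()['joint_pos'],2))
_,R,p=cur()
hole=p+R@HO
f=optics.grab_frame('wrist'); cv2.imwrite('pics/w15.png',f['frame'])
S=optics.grab_frame('scene');T=optics.grab_frame('top'); pickle.dump((S,T),open('f2.pkl','wb'))
def corners(o): 
    # plate outline & hole in tool coords given offset of plate centre
    c=np.array([o[0],0,o[1]])
    P=[p+R@(c+np.array([y,h,x])/1000) for x,y,h in [(-60,-60,3),(-60,60,3),(60,60,3),(60,-60,3),(-60,-60,3)]]
    H=[p+R@(c+np.array([14+y,3,-42+x])/1000) for x,y in [(-11,-13),(-11,13),(11,13),(11,-13),(-11,-13)]]
    return P,H
P,H=corners((.040,.0195))
o=(180,130);k=5
im=cv2.resize(S['frame'][o[1]:o[1]+120,o[0]:o[0]+120],None,fx=k,fy=k,interpolation=cv2.INTER_CUBIC)
cv2.imwrite('pics/s13raw.png',im)
for L in (P,H,[HP(-93,0,278),HP(-58,0,250),HP(0,0,250)],[HP(0,50,250),HP(0,-280,250)]): cv2.polylines(im,[((proj(S,np.array(L))-o+.5)*k).astype(int)],False,(0,255,0),1)
cv2.imwrite('pics/s13.png',im)
for th in ('plate_hole','plate_mid','hook_tip','hook_seat'):
    print(th,[(np.round(x['uv'],1),round(x['score'],2)) for x in place_of(th,'scene')[:3]])
print('pred hole',proj(S,hole),'mid',proj(S,p+R@np.array([.04,0,.0195])),'tip',proj(S,HP(-93,0,278)))
E
```

```text
rotvec tool deg [ 0.02 -0.07 -0.07]
slide now-frame mm [-0.6 -0.6  0.9] in target frame [-0.6 -0.6  0.9] world [-0.6 -0.6 -1. ]
t 17.67 p [ 0.4445 -0.1633  0.2612] F [ 0.25  0.25 -0.87] w 0.066
[-0.58 -0.29  1.88  0.11  1.64 -0.65]
plate_hole [(array([285.3, 151.8]), 0.94), (array([200.5, 173. ]), 0.87), (array([255.2, 207.8]), 0.78)]
plate_mid [(array([279.2, 156.7]), 0.97), (array([202.2, 187.4]), 0.84), (array([249.8, 205.3]), 0.54)]
hook_tip [(array([215.6, 187.3]), 0.42)]
hook_seat [(array([227.7, 199.3]), 0.55)]
pred hole [[200.82748863 174.85217795]] mid [[200.55777595 187.55262905]] tip [[216.1199142  184.61726189]]
```

View pics/s13.png

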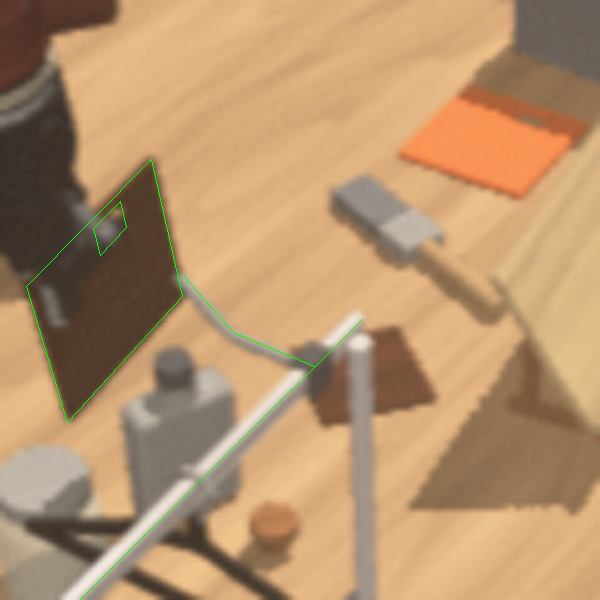

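View pics/w15.png

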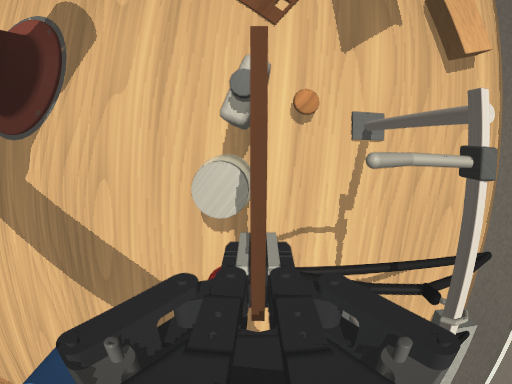

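```bash
python3 - <<'E'
from g import *
f=optics.grab_frame('wrist'); _,R,p=cur()
L=[np.linspace(HP(-93,0,278),HP(-58,0,250),8),np.linspace(HP(-58,0,250),HP(0,0,250),8)]
L+=[np.array([p+R@np.array([x,h,-.0405]) for x in np.linspace(-.02,.1,15)]) for h in (-.003,.003)]
L+=[np.array([p+R@np.array([x,h,-.0405]) for h in (-.02,.02)]) for x in (.041,.067,-.02,.1)]
overlay(f,L,'pics/w16.png',(210,10),(290,320),1.85)
T=optics.grab_frame('top'); k=6;o=(270,140)
im=cv2.resize(T['frame'][o[1]:o[1]+90,o[0]:o[0]+120],None,fx=k,fy=k,interpolation=cv2.INTER_CUBIC)
for Q in L[:4]: cv2.polylines(im,[((proj(T,Q)-o+.5)*k).astype(int)],False,(0,255,0),1)
cv2.imwrite('pics/t16.png',im)
E
```

```text
(no output)
```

View pics/w16.png

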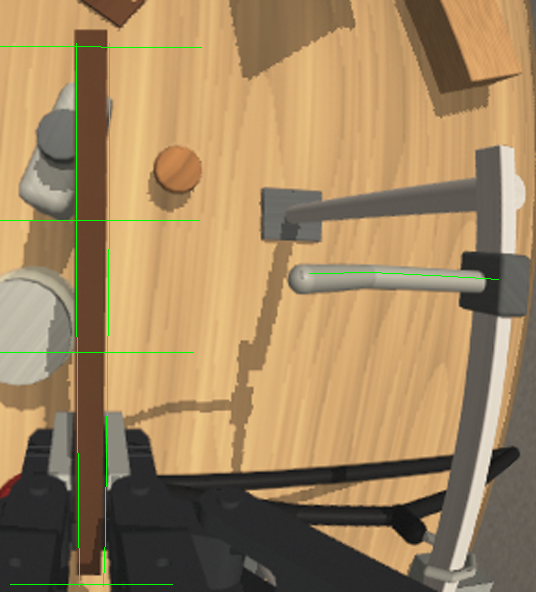

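View pics/t16.png

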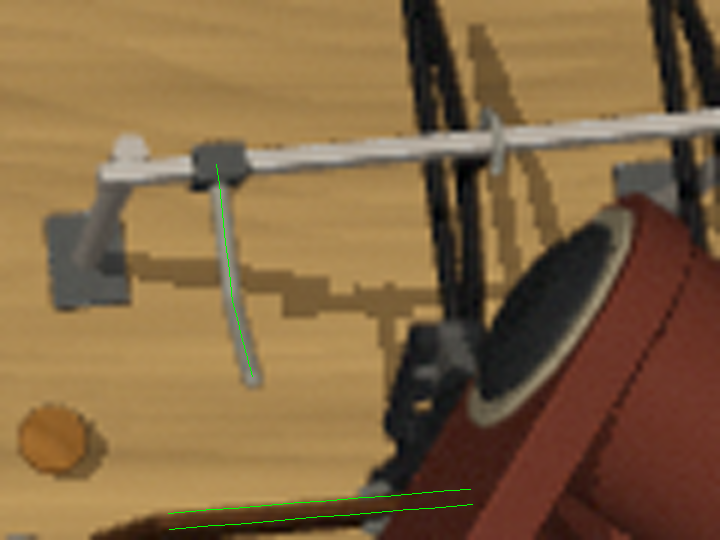

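```bash
sed -i 's/^HO=.*/HO=np.array([56.8e-3,0,-24e-3])/' g.py; python3 - <<'E'
from g import *
Rt=hookR(8)
w=[(-110,-1.5,279),(-93,-1.5,279),(-75,-1.5,264.5),(-58,-1.5,251),(-48,-1.5,249),(-48,-1.5,243)]
_,R,p=cur(); print('hole now hook frame', )
c,s=np.cos(RL[2]),np.sin(RL[2]); d=(p+R@HO)-HP(0,0,0); print((np.array([c*d[0]+s*d[1],-s*d[0]+c*d[1],d[2]])*1000).round(1))
q=p
for a in w:
    t=tcp_for_hole(HP(*a),Rt); print(a,(Rt.T@(t-q)*1000).round(1)); q=t
go(Rt)
E
```

```text
hole now hook frame
[-149.6    3.   293.8]
(-110, -1.5, 279) [-6.5 39.6 14. ]
(-93, -1.5, 279) [ 0. 17.  0.]
(-75, -1.5, 264.5) [-2.  18.  14.4]
(-58, -1.5, 251) [-1.9 17.  13.4]
(-48, -1.5, 249) [-0.3 10.   2. ]
(-48, -1.5, 243) [-0.8  0.   5.9]
rotvec tool deg [ 0.09  0.03 -0.05]
t 18.12 p [ 0.4442 -0.1634  0.2621] F [ 0.78 -0.25 -1.53] w 0.063
```

Call:
{"fn": "jog_arm", "kwargs": {"increments": [{"slide":[-2.5,10,5],"rotation":[0,0,0]},{"slide":[-2,15,5],"rotation":[0,0,0]},{"slide":[-2,10,4],"rotation":[0,0,0]},{"slide":[0,4.5,0],"rotation":[0,0,0]},{"slide":[0,0,0],"rotation":[0,0,0]},{"slide":[0,0,0],"rotation":[0,0,0]},{"slide":[0,0,0],"rotation":[0,0,0]}]}}

```text
time: 18.7
tool_pos: [0.4837, -0.1651, 0.2477]
tool_rot: [-0.051, 0.677, 0.733, 0.048]
contact_force: [0.7, -0.1, -1.1]
gripper_width: 0.059
```

```bash
cat >> g.py <<'E'
def inhook(X):
    c,s=np.cos(RL[2]),np.sin(RL[2]); d=X-HP(0,0,0); return (np.array([c*d[0]+s*d[1],-s*d[0]+c*d[1],d[2]])*1000).round(1)
def look(tag,so=(185,140)):
    f=optics.grab_frame('wrist'); S=optics.grab_frame('scene'); st,R,p=cur()
    print('t',round(st['time'],2),'hole',inhook(p+R@HO),'F',np.round(st['contact_force'],1),'w',round(st['gripper_width'],3))
    L=[np.array([p+R@np.array([x,h,-.042]) for h in (-.01,.01)]) for x in (.0438,.0698,.0568)]+[np.linspace(HP(-93,-1.5,278),HP(-58,-1.5,250),8)]
    overlay(f,L,'/tmp/a.png',(220,60),(150,200),3); a=cv2.imread('/tmp/a.png')
    k=6; im=cv2.resize(S['frame'][so[1]:so[1]+100,so[0]:so[0]+55],None,fx=k,fy=k,interpolation=cv2.INTER_CUBIC)
    raw=im.copy()
    H=[p+R@(HO+np.array([y,-.003,x])) for x,y in [(-.011,-.013),(-.011,.013),(.011,.013),(.011,-.013),(-.011,-.013)]]
    for Q in (np.array(H),L[3]): cv2.polylines(im,[((proj(S,Q)-so+.5)*k).astype(int)],False,(0,255,0),1)
    both=np.hstack([a[:600],im[:600]]) ; cv2.imwrite(f'pics/{tag}.png',both[:, :800]); cv2.imwrite(f'pics/{tag}r.png',raw)
E
python3 -c "
from g import *
look('l1')"
```

```text
t 18.8 hole [-110.4   -1.9  279.3] F [ 0.8 -0.4 -1.1] w 0.065
```

View pics/l1.png

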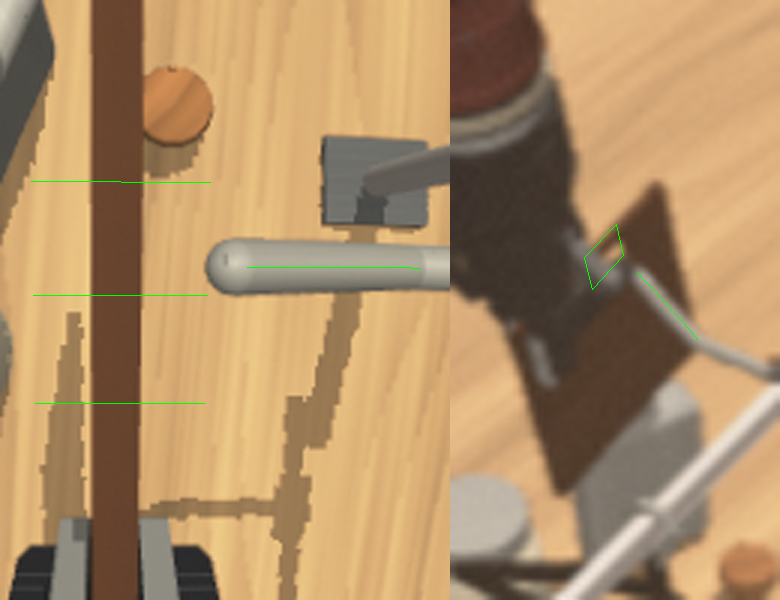

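View pics/l1r.png

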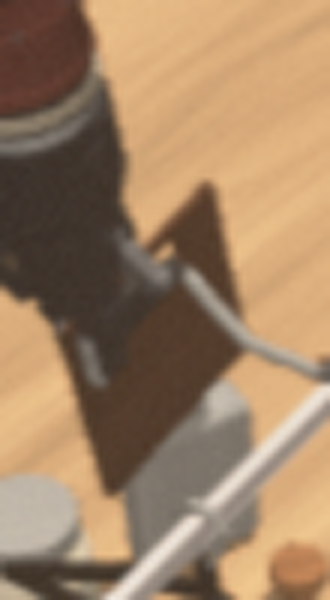

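Call:
{"fn": "jog_arm", "kwargs": {"increments": [{"slide":[0,5,0],"rotation":[0,0,0]},{"slide":[0,6,0],"rotation":[0,0,0]},{"slide":[0,5,0],"rotation":[0,0,0]},{"slide":[0,0,0],"rotation":[0,0,0]},{"slide":[0,0,0],"rotation":[0,0,0]},{"slide":[0,0,0],"rotation":[0,0,0]}]}}

```text
time: 19.3
tool_pos: [0.4999, -0.1637, 0.2471]
tool_rot: [-0.051, 0.677, 0.733, 0.048]
contact_force: [0.8, -0.5, -1.4]
gripper_width: 0.063
```

```bash
sed -i 's/np.array(\[y,-.003,x\])/np.array([y,.003,x])/' g.py; python3 -c "
from g import *
look('l2')"
```

```text
t 19.4 hole [-94.2  -1.8 278.8] F [-0.3  0.5 -0.8] w 0.06
```

View pics/l2.png

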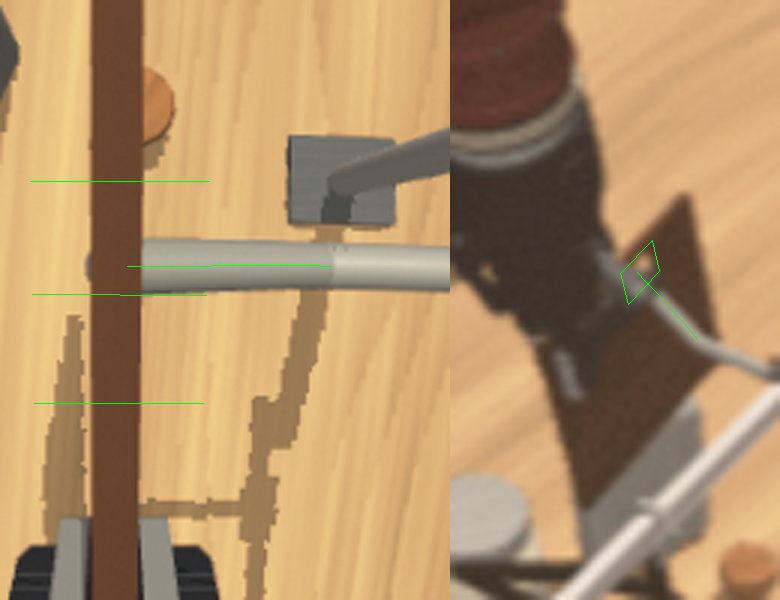

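View pics/l2r.png

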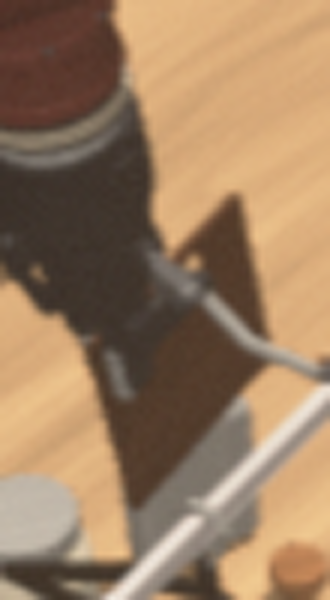

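Call:
{"fn": "jog_arm", "kwargs": {"increments": [{"slide":[0,4,2],"rotation":[0,0,0]},{"slide":[-0.5,4,3],"rotation":[0,0,0]},{"slide":[-0.5,4,3],"rotation":[0,0,0]},{"slide":[-0.5,4,3],"rotation":[0,0,0]},{"slide":[-0.5,4,3],"rotation":[0,0,0]},{"slide":[0,0,0],"rotation":[0,0,0]},{"slide":[0,0,0],"rotation":[0,0,0]},{"slide":[0,0,0],"rotation":[0,0,0]}]}}

```text
time: 20.07
tool_pos: [0.5198, -0.1622, 0.2331]
tool_rot: [-0.051, 0.677, 0.733, 0.048]
contact_force: [0.4, 0.4, -0.0]
gripper_width: 0.062
```

```bash
python3 -c "
from g import *
look('l3')"
```

```text
t 20.17 hole [-74.1  -2.  265. ] F [-0.1 -0.4 -0.4] w 0.061
```

View pics/l3.png

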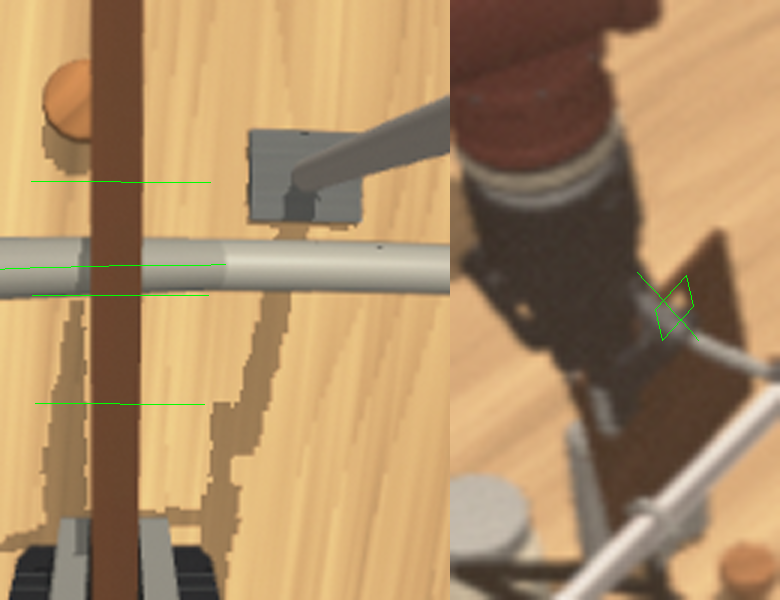

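The rod now shows on both sides of the plate in the wrist view, at rows 240–295, with no contact force. It's threaded, so I'll continue down the rod.

Call:
{"fn": "jog_arm", "kwargs": {"increments": [{"slide":[-0.4,4,3],"rotation":[0,0,0]},{"slide":[-0.4,4,3],"rotation":[0,0,0]},{"slide":[-0.4,4,3],"rotation":[0,0,0]},{"slide":[-0.4,4,3],"rotation":[0,0,0]},{"slide":[0,3,1],"rotation":[0,0,0]},{"slide":[0,4,1],"rotation":[0,0,0]},{"slide":[0,3,1],"rotation":[0,0,0]},{"slide":[0,0,0],"rotation":[0,0,0]},{"slide":[0,0,0],"rotation":[0,0,0]},{"slide":[0,0,0],"rotation":[0,0,0]}]}}

```text
time: 21.0
tool_pos: [0.5457, -0.1597, 0.2182]
tool_rot: [-0.051, 0.677, 0.733, 0.048]
contact_force: [-0.3, 0.7, -0.8]
gripper_width: 0.061
```

```bash
python3 -c "
from g import *
look('l4')
S=optics.grab_frame('scene'); cv2.imwrite('pics/s17.png',cv2.resize(S['frame'][130:280,150:300],None,fx=4,fy=4,interpolation=cv2.INTER_CUBIC))"
```

```text
t 21.1 hole [-48.2  -1.5 249.9] F [ 0.8  0.  -0.7] w 0.06
```

View pics/l4.png

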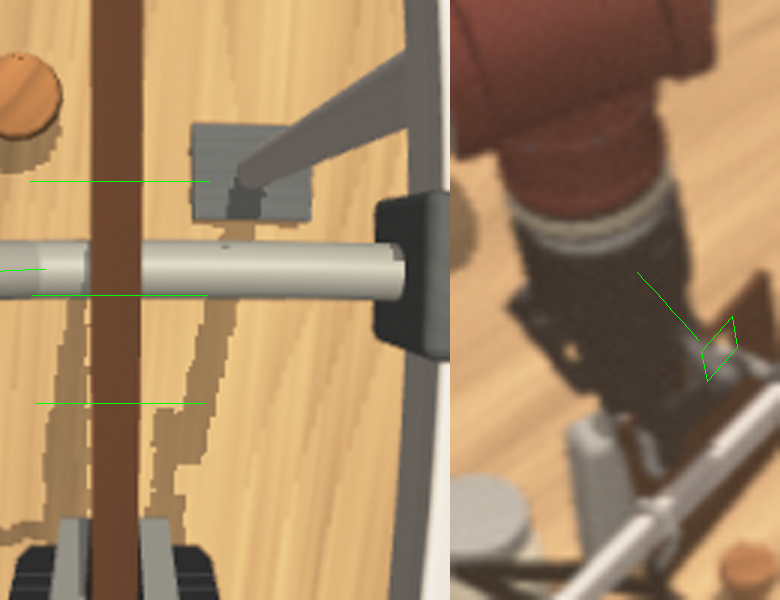

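View pics/s17.png

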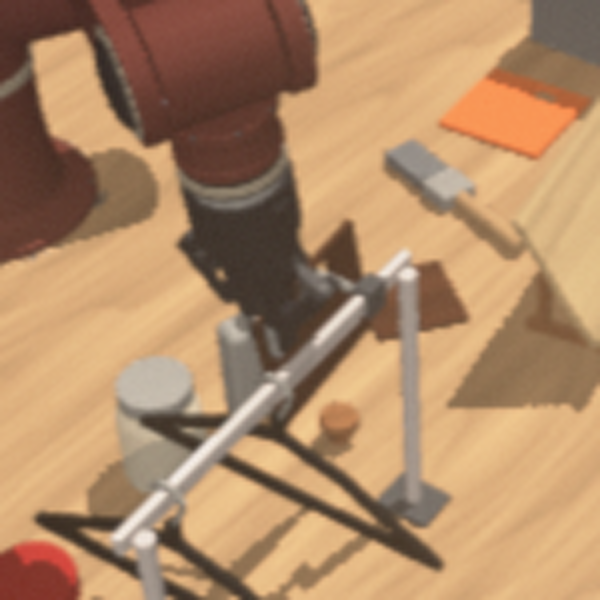

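Call:
{"fn": "jog_arm", "kwargs": {"increments": [{"slide":[-0.3,0,2],"rotation":[0,0,0]},{"slide":[-0.3,0,2],"rotation":[0,0,0]},{"slide":[0,0,1],"rotation":[0,0,0]},{"slide":[0,0,0],"rotation":[0,0,0]},{"slide":[0,0,0],"rotation":[0,0,0]}]}}

```text
time: 21.57
tool_pos: [0.5456, -0.1597, 0.2132]
tool_rot: [-0.051, 0.677, 0.733, 0.048]
contact_force: [0.1, -0.2, 0.4]
gripper_width: 0.062
```

Call:
{"fn": "jog_arm", "kwargs": {"increments": [{"slide":[-0.1,0,1],"rotation":[0,0,0]},{"slide":[0,0,0],"rotation":[0,0,0]},{"slide":[0,0,0],"rotation":[0,0,0]}]}}

```text
time: 21.82
tool_pos: [0.5458, -0.1596, 0.2129]
tool_rot: [-0.051, 0.677, 0.733, 0.048]
contact_force: [-2.4, -0.7, 3.7]
gripper_width: 0.058
```

Call:
{"fn": "jog_arm", "kwargs": {"increments": [{"slide":[-0.1,0,1],"rotation":[0,0,0]},{"slide":[0,0,0],"rotation":[0,0,0]},{"slide":[0,0,0],"rotation":[0,0,0]}]}}

```text
time: 22.07
tool_pos: [0.5459, -0.1596, 0.2126]
tool_rot: [-0.05, 0.677, 0.733, 0.048]
contact_force: [-3.0, -0.9, 6.9]
gripper_width: 0.06
```

Call:
{"fn": "jog_arm", "kwargs": {"increments": [{"slide":[0.2,0,-1.3],"rotation":[0,0,0]},{"slide":[0,0,0],"rotation":[0,0,0]},{"slide":[0,0,0],"rotation":[0,0,0]}]}}

```text
time: 22.32
tool_pos: [0.5459, -0.1596, 0.2128]
tool_rot: [-0.05, 0.677, 0.733, 0.048]
contact_force: [-1.7, -0.1, 5.5]
gripper_width: 0.061
```

Call:
{"fn": "jog_arm", "kwargs": {"fingers": 0.15, "increments": [{"slide":[0,0,0],"rotation":[0,0,0]},{"slide":[0,0,0],"rotation":[0,0,0]},{"slide":[0,0,0],"rotation":[0,0,0]},{"slide":[0,0,0],"rotation":[0,0,0]},{"slide":[0,0,0],"rotation":[0,0,0]},{"slide":[0,0,0],"rotation":[0,0,0]},{"slide":[0,0,0],"rotation":[0,0,0]},{"slide":[0,0,0],"rotation":[0,0,0]}]}}

```text
time: 22.98
tool_pos: [0.5457, -0.1595, 0.2123]
tool_rot: [-0.051, 0.677, 0.733, 0.048]
contact_force: [-0.3, -0.2, -0.2]
gripper_width: 0.148
```

```bash
python3 -c "
from g import *
look('l5')
S=optics.grab_frame('scene'); cv2.imwrite('pics/s18.png',cv2.resize(S['frame'][130:280,150:300],None,fx=4,fy=4,interpolation=cv2.INTER_CUBIC))
f=optics.grab_frame('wrist'); cv2.imwrite('pics/w18.png',f['frame'])"
```

```text
t 23.08 hole [-48.1  -1.3 244. ] F [ 0.  -0.2 -1. ] w 0.15
```

View pics/w18.png

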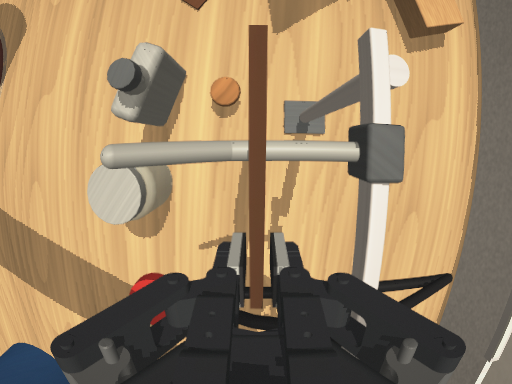

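View pics/s18.png

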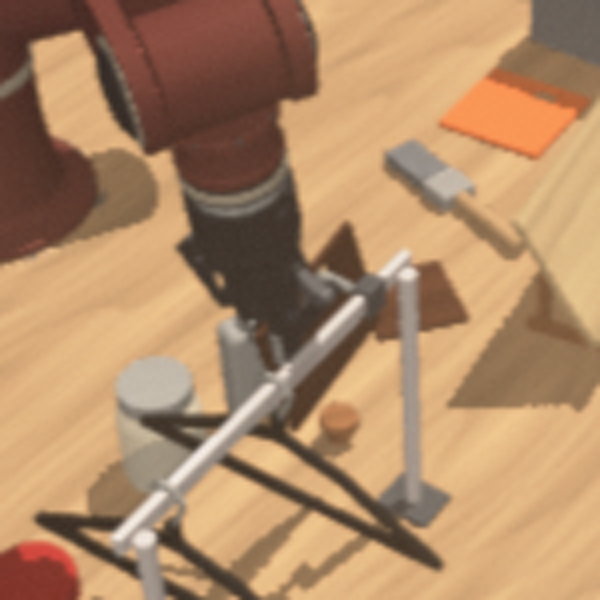

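Call:
{"fn": "jog_arm", "kwargs": {"fingers": 0.3, "increments": [{"slide":[0,0,0],"rotation":[0,0,0]},{"slide":[0,0,0],"rotation":[0,0,0]},{"slide":[0,0,0],"rotation":[0,0,0]},{"slide":[0.5,0,-4],"rotation":[0,0,0]},{"slide":[1,0,-8],"rotation":[0,0,0]},{"slide":[1.5,0,-12],"rotation":[0,0,0]},{"slide":[2,0,-16],"rotation":[0,0,0]},{"slide":[3,0,-20],"rotation":[0,0,0]},{"slide":[3,0,-20],"rotation":[0,0,0]},{"slide":[3,0,-20],"rotation":[0,0,0]},{"slide":[3,0,-20],"rotation":[0,0,0]},{"slide":[0,0,0],"rotation":[0,0,0]},{"slide":[0,0,0],"rotation":[0,0,0]}]}}

```text
time: 24.27
tool_pos: [0.5462, -0.1597, 0.3362]
tool_rot: [-0.049, 0.677, 0.733, 0.048]
contact_force: [0.5, -0.5, -0.1]
gripper_width: 0.295
```

```bash
python3 -c "
from g import *
go()
S=optics.grab_frame('scene'); cv2.imwrite('pics/s19.png',cv2.resize(S['frame'][130:280,150:300],None,fx=4,fy=4,interpolation=cv2.INTER_CUBIC))
f=optics.grab_frame('wrist'); cv2.imwrite('pics/w19.png',f['frame'])"
```

```text
t 24.27 p [ 0.5462 -0.1597  0.3362] F [ 0.52 -0.52 -0.05] w 0.295
```

View pics/s19.png

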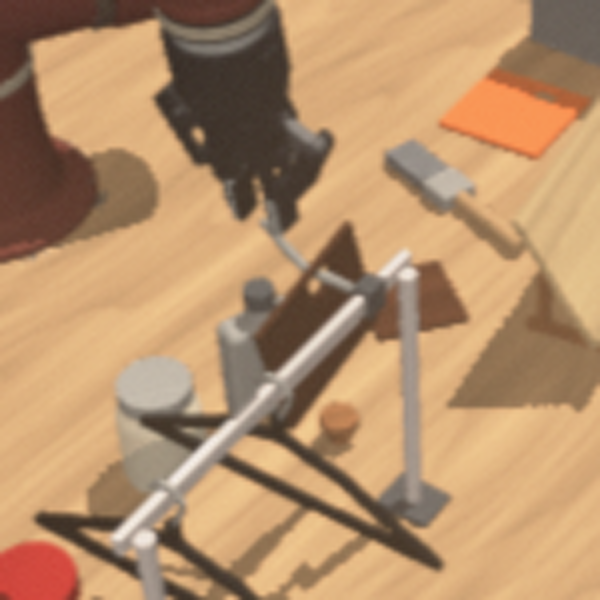

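View pics/w19.png

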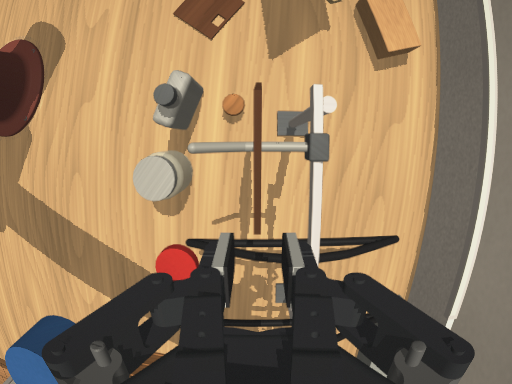

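Call:
{"fn": "jog_arm", "kwargs": {"increments": [{"slide":[3,0,-20],"rotation":[0,0,0]},{"slide":[3,0,-20],"rotation":[0,0,0]},{"slide":[3,-20,-20],"rotation":[0,0,0]},{"slide":[0,-30,-20],"rotation":[0,0,0]},{"slide":[0,-30,0],"rotation":[0,0,0]},{"slide":[0,-30,0],"rotation":[0,0,0]},{"slide":[0,-30,0],"rotation":[0,0,0]},{"slide":[0,-20,0],"rotation":[0,0,0]},{"slide":[0,0,0],"rotation":[0,0,0]},{"slide":[0,0,0],"rotation":[0,0,0]}]}}

```text
time: 25.2
tool_pos: [0.3855, -0.1743, 0.4127]
tool_rot: [-0.051, 0.677, 0.732, 0.048]
contact_force: [-0.7, 0.3, 0.4]
gripper_width: 0.298
```

```bash
python3 - <<'E'
from g import *
import pickle
S0,T0=pickle.load(open('f0.pkl','rb'))
a=optics.grab_frame('scene')
for _ in range(16): b=optics.grab_frame('top')
c=optics.grab_frame('scene'); go()
d=np.abs(a['frame'].astype(int)-c['frame']).max(2); r=d[150:260,190:270]; print('change over 0.8 s: px>25 near hook',(r>25).sum(),'max',r.max(),'whole',(d>25).sum())
cv2.imwrite('pics/s20.png',cv2.resize(c['frame'][150:280,160:340],None,fx=4.2,fy=4.2,interpolation=cv2.INTER_CUBIC))
cv2.imwrite('pics/t20.png',cv2.resize(b['frame'][110:300,90:430],None,fx=2.35,fy=2.35,interpolation=cv2.INTER_CUBIC))
e=np.abs(T0['frame'].astype(int)-b['frame']).max(2)>40; m=(e*255).astype(np.uint8); cv2.imwrite('pics/td.png',cv2.resize(m,None,fx=1.5,fy=1.5))
E
```

```text
t 26.1 p [ 0.3861 -0.1743  0.4139] F [ 0.   -0.53 -0.03] w 0.295
change over 0.8 s: px>25 near hook 0 max 16 whole 73
```

View pics/s20.png

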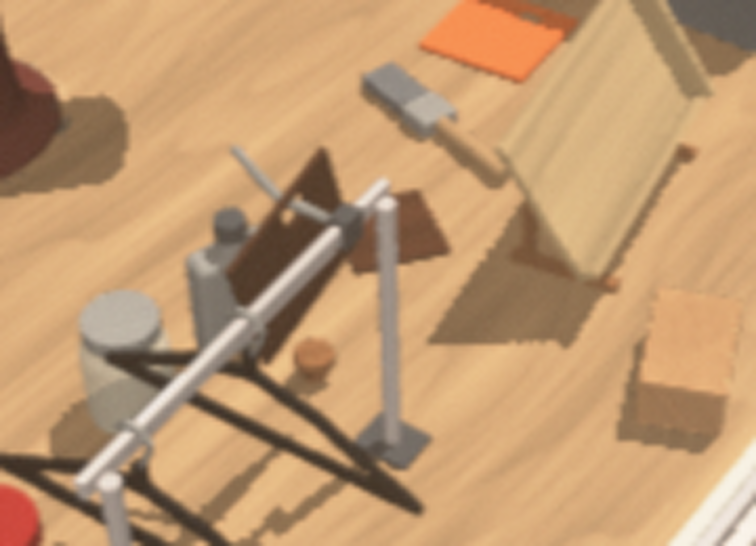

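View pics/t20.png

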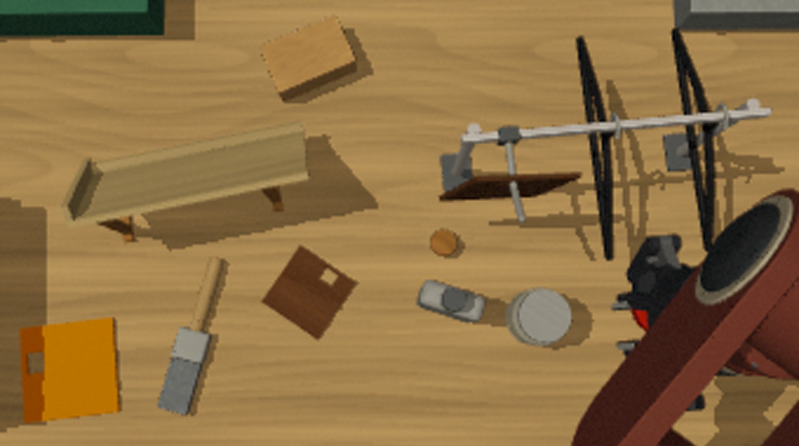

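View pics/td.png

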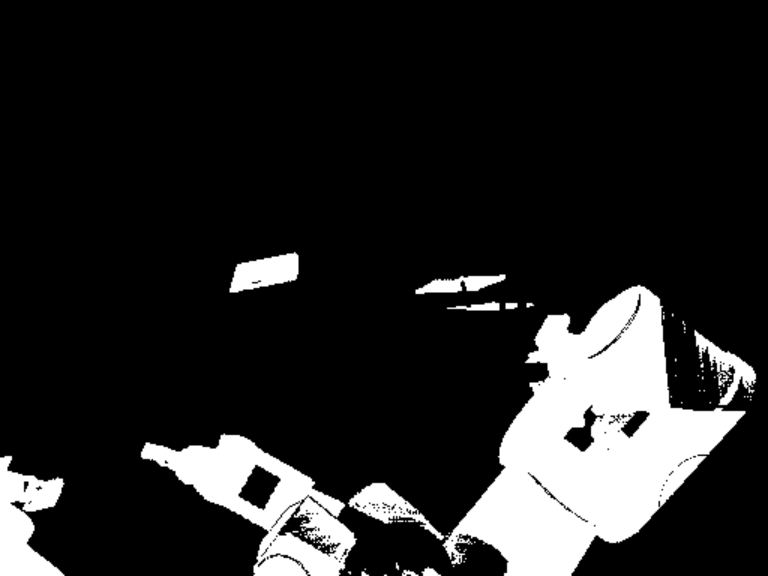

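The scene view shows the plate hanging still from its hole on the level part of the hook. The only differences from the first top picture are the plate, its shadow and the arm. Hangers, rack and shelf items are unmoved.

```bash
python3 -c "
from plant import manip; print(manip.job_done())"
```

```text
the job is handed in; nothing more can be done
None
```

The moth plate now hangs by its hole on the free hook, and I handed the job in at about 26 s of the 72 s allowed.

**What I did:** I pushed the plate along the lip with the closed fingertips until about 37–40 mm of its 120 mm stuck out past the open end. I pinched it there, lifted it clear, threaded the hole over the hook onto the level part, opened the fingers and backed away.

**Last checks:**
- **Stillness:** two scene pictures about 0.8 s apart show no change around the hook.
- **Everything else:** against the first top picture, only the plate, its shadow and the arm differ. The hangers, rack and other items look unmoved, but the polish tin was partly hidden by the arm in that view.
- **Forces:** the highest wrist force I read was about 7.5 N, when the plate was set down on the hook.

**What failed or disagreed:**
- My first two move calls were refused because the rows lacked a key; nothing moved.
- The two overhang readings disagreed by about 3 mm: the scene camera gave 40 mm, the wrist camera about 37 mm.
- The hook sat about 1.5 mm sideways from my first fit. I corrected this before threading.

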